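Tip the jig plate up against the fence

TASK

The slotted aluminium jig plate lies sloping on the two front rests of the plywood stand. Push it by its raised edge until its far edge meets the fence, then tip it up on that edge so that it is left standing on edge, leaning back flat against the fence and square with it. Keep the far edge down on the stand's base all the while (tip the plate, do not lift it across), and leave the other things on the desk where they are.

Things in the scene. Friction and masses are not known exactly. Their poses are not given: they have to be found in the camera images.
- stand: Plywood tip-up stand, fixed. Origin on the desk under it; x points from its open front (robot side) to the fence, y along the fence, z up. Base board: x -85 to +100 mm, y +-95 mm, top at z = 12 mm. The fence stands at the back, two rests at the front.
- rest_left (a point): Top of the left of two equal wooden rests with black rubber tops, which prop the plate at the start: at stand x = -50 mm, y = +60 mm and y = -60 mm, tops 56 mm above the desk, each 12 mm deep and 28 mm wide; the 92 mm gap between them is open for the fingers. Axes as the stand's.
- fence_foot (a point): Middle of the line where the fence's front face meets the top of the base (stand x = +50, y = 0, z = 12 mm); axes as the stand's. The fence is a plywood board 180 mm long in y, 10 mm thick, 102 mm high above the base, leaning back 8 degrees from vertical, away from the front.
- plate_center (a point): Centre of the loose aluminium jig plate, 110 x 150 x 8 mm, about 0.3 kg, twelve through slots. Axes: x across the 110 mm from the raised near edge to the far edge, y along the 150 mm, z out of the face uppermost at the start. Once tipped up, x points down and z to the fence.
- plate_far_edge (a point): Middle of the plate's far edge, at the corner with the underside (the 150 mm edge that stays down); axes as the plate's. At the start it is down on the base about 25 mm short of the fence, the plate sloping about 32 degrees and roughly square to the stand.
- plate_near_edge (a point): Middle of the plate's raised near edge, at the corner with the underside, which juts farthest to the front, some 15 mm beyond the rests; axes as the plate's. 110 mm from the far edge.
- tin_brass: Open tin of brass reeds, a loose bystander, about 89 mm across, 17 mm high; origin at the middle of its underside.
- tin_pins: Open blue and pink tin of pins, a loose bystander, about 94 mm across, 33 mm high; origin at the middle of its underside.
- glue_bottle: White bottle with purple cap, a loose bystander, about 54 mm across, 150 mm high; origin at the middle of its underside.
- plate: The same jig plate; origin at the middle of its underside; axes as at its centre.
Things that resemble listed ones, but are neither listed nor needed, are in the scene too. What is meant by the plate is not green, and is the larger of those in its own colour.

How it is judged:
By the outcome, as a careful person would: the job done as asked, in the order asked, and still so for the second after the job is handed in, with the robot touching nothing.
It also fails if it takes over 38 s, if anything falls off the work surface, if the arm or the gripper's body presses on something with over 40 N, if the wrist force passes 120 N, or if a joint passes its speed limit or range.

ROBOT

A 6-joint arm with a two-finger parallel gripper is mounted at the origin on a cart in front of the work surface, level with it; the furniture and walls round the work are solid. World frame = base frame: x ahead of the robot, y to its left, z up, the work surface at z = 0. Lengths are in m, angles in rad, forces in N, time in s.
With the tool pointing down it reaches from about 0.275 to 0.975 m from the base axis. Payload 8.4 kg.
Tool frame: the origin (TCP) lies at the very end of the fingers, on their centre line; the grasp point (between the pads) lies arm.pinch_z behind it (arm.pinch_z is the distance from the TCP to the grasp point, in m); z points along the fingers, y is the direction in which the jaws open and shut (so a half turn about z gives the same grasp; the last joint's range is limited). The gripper opens to 92 mm and grips with 3 to 60 N. Pads are 20 mm wide; open, the fingers measure 128 mm over their backs; the gripper's body (75 mm by 189 mm) begins 69 mm behind the grasp point.
Start: joints at [1.343, 0.353, 1.633, -0, 1.155, -0.002], TCP at [0.14, 0.609, 0.215] pointing down, gripper open.
Joint ranges: [-2.63, 2.63], [-0.92, 2.1], [0.06, 2.66], [-1.3, 4.44], [0, 2.69], [-3.02, 3.02]. Speed limits (rad/s): [2.22, 2.22, 2.79, 3.14, 3.14, 3.14].

INTERFACE

Orientations are given as [roll, pitch, yaw] about the fixed x, y, z axes, in that order (R = Rz(yaw) Ry(pitch) Rx(roll)).
In Python, from station import status, imaging, finish_job, arm gives the robot as it stands. The module is installed in compiled form; this text tells all that it offers.
- The arm moves only by the tool jog_arm, never from a script. Its argument "deltas" is a list of rows, each an object with "linear": the shift along the tool's x, y, z in mm, a list of three; "delta_rot": the turn, a rotation vector about the tool's x, y, z in rad, a list of three; "grip": the finger opening in mm, from 0 to 91.9. A call has 1 to 8 rows; each row is the pose to reach, as a shift and turn from the pose commanded when the call began, along the tool's axes at that moment; what a row does not reach only later rows make up. A row lasts 1/10 s, in which the tool goes at most 50 mm and 8.59 degrees, less where a joint would pass 70% of its speed; a pose out of reach is approached as far as the arm can. A call with a gripper value outside its range is refused whole. The fingers move at their own pace and stop on an object; "newtons" is the grip in N (left out, the last holds). Time passes only in rows, so rows that repeat a pose let the fingers close. It gives the time, the measured TCP pose, the force and the opening at its end, in the units of the state.
- status.state(): the state, without advancing time (a new reading comes with each control period).
- imaging.camera(name): name is "scene" or "side" or "wrist"; returns a dict with "color" (480x640x3 uint8, red, green, blue), "K" (3x3 intrinsics, pixels), "distortion" ([k1, k2, p1, p2, k3] as OpenCV has them; the pictures are not rectified), "R" (3x3) and "t" (3): a world point X has camera coordinates R X + t. Camera axes: x right, y down, z forward; pixel columns grow to the right and rows downward; lengths in m; the calibration is good to about 2 mm. A picture is of the moment at which its call begins. There is no depth.
- finish_job(): hands the job in, once; it reports no verdict.
The state is a dict: "clock": time; "q": joint angles; "dq": joint speeds; "tau": joint torques, N m; "eef_pos": TCP position; "orientation": TCP orientation; "contact_force": force on the tool from outside, world axes, zero at the start; "wrist_torque": the same for the moment, N m; "gripper_width": finger opening in m.
Only numpy, scipy, OpenCV 4.12 (cv2) and the standard library are available. Lean on these libraries where they do the work, as an engineer would, in place of code of your own. Each camera call takes 0.05 s, during which the arm holds its last target.

## Working session

There is one attempt and no reset: what is moved stays moved. The work goes in short steps, Python scripts to look and compute and a tool call to move; the robot and the scene stay as the last step left them, time stands still between calls to the robot, and variables do not carry over. Pictures are saved under pics/ and viewed, and the job is handed in when it is done.

Besides the shell and the picture viewer there is one more tool, called after "Call:" as a command line: name --argument value ..., lists and objects as JSON in quotes. jog_arm: Moves the arm, as the interface text tells. Its arguments: {"type":"object","properties":{"deltas":{"type":"array","items":{"type":"object","properties":{"linear":{"type":"array","items":{"type":"number"}},"delta_rot":{"type":"array","items":{"type":"number"}},"grip":{"type":"number"}}}},"newtons":{"type":"number"}},"required":["deltas"]}

```bash
mkdir -p pics; python3 - <<'E'
from station import status, imaging, arm
import cv2,numpy as np
print(status.state()); print([a for a in dir(arm) if a[0]!='_'], arm.pinch_z)
for n in ["scene","side","wrist"]:
    c=imaging.camera(n); cv2.imwrite(f"pics/{n}0.png",c["color"][:,:,::-1])
    np.savez(f"pics/{n}0.npz",**{k:np.array(v) for k,v in c.items()})
    print(n,c["K"],c["distortion"],c["R"],c["t"])
E
```

```text
{'clock': 0.0, 'q': array([ 1.34260099e+00,  3.53661996e-01,  1.63411018e+00, -5.59632166e-06,
        1.15521462e+00, -2.39262512e-03]), 'dq': array([ 5.92253670e-04, -1.82589396e-03, -3.24768641e-04,  9.45006011e-05,
        2.00380980e-03,  3.59941670e-04]), 'tau': array([ 3.53508403e-03, -5.93852949e+01, -3.34216297e+01,  6.99449354e-02,
        2.35995278e-02, -1.40802713e-04]), 'eef_pos': array([0.13981669, 0.60865647, 0.21386531]), 'orientation': array([-3.14019851e+00,  1.78115157e-06,  2.91579221e+00]), 'contact_force': array([-0.9281301 ,  0.64607447,  0.95408442]), 'wrist_torque': array([-0.02374894,  0.00583079, -0.0038022 ]), 'gripper_width': 0.09213116666473191}
['MotionError', 'pinch_z'] 0.0187
scene [[546.24996002   0.         323.95215017]
 [  0.         546.24996002 237.6001993 ]
 [  0.           0.           1.        ]] [-0.01632521  0.          0.          0.          0.        ] [[-0.99195323 -0.1245902  -0.0224961 ]
 [-0.04455603  0.5098629  -0.85910103]
 [ 0.1185055  -0.8511857  -0.5113114 ]] [0.46330725 0.13464788 1.1941135 ]
side [[617.46540568   0.         312.80275958]
 [  0.         617.46540568 232.98509152]
 [  0.           0.           1.        ]] [-0.20821927  0.          0.          0.          0.        ] [[-0.99738463 -0.07192444  0.00712508]
 [-0.06543563  0.8567215  -0.51161162]
 [ 0.03069317 -0.5107398  -0.85918728]] [0.46835204 0.17137397 1.7389136 ]
wrist [[407.54170368   0.         318.60205316]
 [  0.         407.54170368 248.92701523]
 [  0.           0.           1.        ]] [-0.04887314  0.          0.          0.          0.        ] [[ 2.23420137e-01  9.74722188e-01 -3.14989573e-04]
 [ 9.47417659e-01 -2.17085577e-01  2.35103449e-01]
 [ 2.29092169e-01 -5.28252715e-02 -9.71970303e-01]] [-0.62536666 -0.02794755  0.38932293]
```

View pics/scene0.png

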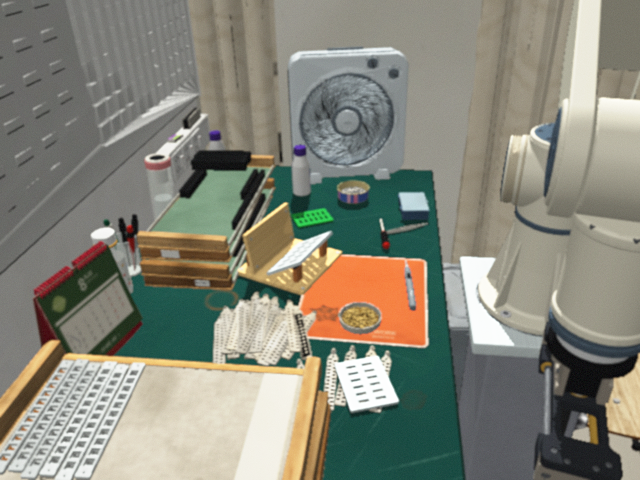

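View pics/side0.png

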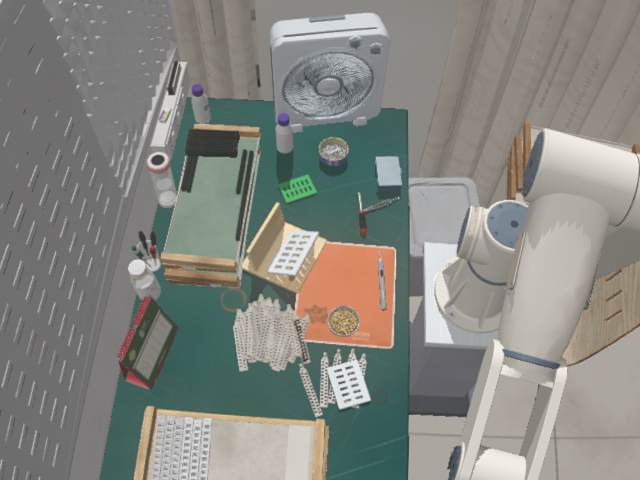

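View pics/wrist0.png

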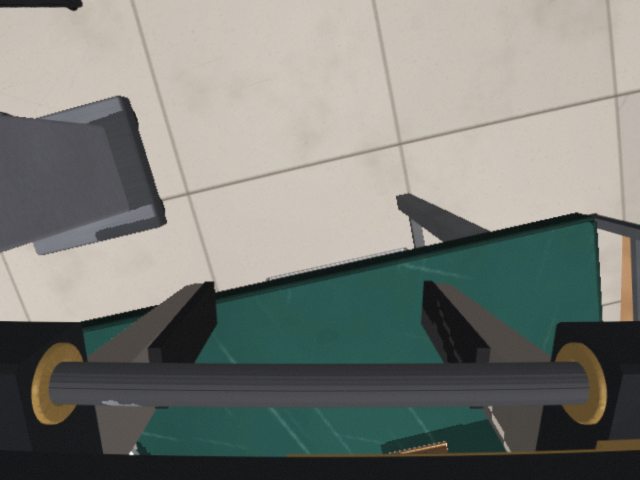

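The plate candidates are the white slotted plate on the stand at scene (300,252), a white one on the strips at (367,383), and a green one at (313,217). Only the one on the stand slopes on the rests, and it isn't green. I'll check it in enlarged crops.

```bash
python3 - <<'E'
import cv2
a=cv2.imread("pics/scene0.png")[190:310,220:360]; cv2.imwrite("pics/sc_crop.png",cv2.resize(a,None,fx=5,fy=5,interpolation=cv2.INTER_CUBIC))
a=cv2.imread("pics/side0.png")[190:300,230:340]; cv2.imwrite("pics/si_crop.png",cv2.resize(a,None,fx=5,fy=5,interpolation=cv2.INTER_CUBIC))
E
```

```text
(no output)
```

View pics/sc_crop.png

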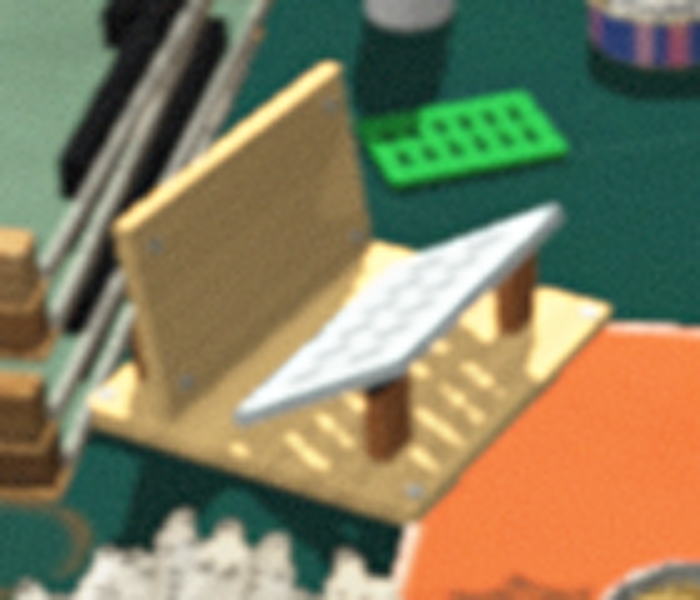

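View pics/si_crop.png

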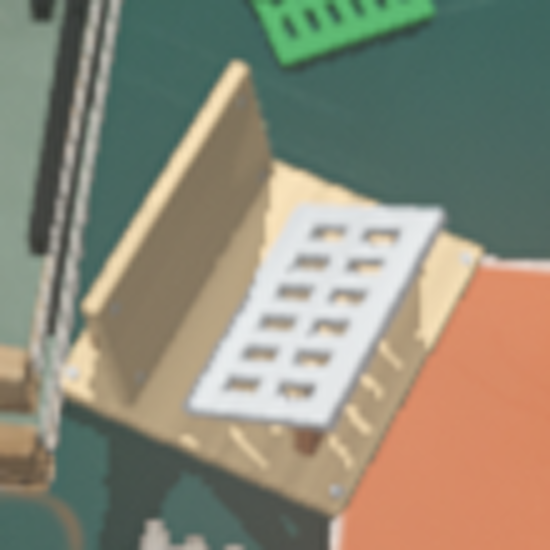

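The crops show the plate sloping on both rests: in the scene crop, near edge (383,372)–(558,207), far edge (240,410)–(405,260). I'll fit the stand and plate poses to both views together.

```bash
cat > fit.py <<'E'
import cv2,numpy as np
from scipy.optimize import least_squares
def load(n): return dict(np.load(f"pics/{n}.npz"))
def proj(c,P): return cv2.projectPoints(np.asarray(P,float).reshape(-1,3),cv2.Rodrigues(c["R"])[0],c["t"],c["K"],c["distortion"])[0][:,0]
def T(p,P):  # planar pose
    P=np.asarray(P,float);c,s=np.cos(p[2]),np.sin(p[2])
    return np.c_[p[0]+c*P[:,0]-s*P[:,1],p[1]+s*P[:,0]+c*P[:,1],P[:,2]]
f=.102*np.tan(np.radians(8))
FT=.05+f
def plate_local(q):  # q: xf, yf, yaw in stand, slope -> 8 corners in stand frame
    xf,yf,yw=q[:3]
    sl=q[3] if len(q)>3 else np.arctan2(.044,xf+.044)
    e=np.array([np.cos(sl),0,-np.sin(sl)]);n=np.array([np.sin(sl),0,np.cos(sl)])
    pts=[]
    for x in(0,-.110):
        for y in(.075,-.075):
            for z in(.008,0): pts.append(x*e+np.array([0,y,0])+z*n)
    pts=np.array(pts)
    return T([xf,yf,yw],pts)+[0,0,.012]
E
cat > f1.py <<'E'
from fit import *
S=load("scene0");D=load("side0")
so=np.array([220,190]);do=np.array([230,190])
u=lambda o,l:(np.array(l)+.5)/5-.5+o
sp=[(-.085,.095,0),(-.085,-.095,.012),(.1,.095,.012),(FT,.09,.114),(FT+.0,-.09,.114)]
sS=u(so,[(405,522),(610,303),(92,400),(128,236),(325,68)])
dp=[(-.085,.095,0),(-.085,-.095,.012),(.1,.095,.012),(FT,.09,.114),(FT,-.09,.114)]
sD=u(do,[(333,516),(484,248),(60,388),(97,312),(242,68)])
pidx=[0,4,6,2]
pS=u(so,[(240,408),(383,370),(557,207),(405,260)])
pD=u(do,[(190,408),(325,422),(443,210),(296,207)])
def res(v):
    r=[proj(S,T(v[:3],sp))-sS,proj(D,T(v[:3],dp))-sD]
    P=T(v[:3],plate_local(v[3:6]))[pidx]
    r+=[proj(S,P)-pS,proj(D,P)-pD]
    return np.vstack(r).ravel()
o=least_squares(res,[.45,0,-.3,.025,0,0],loss="soft_l1")
v=o.x; print(np.round(v,4),np.degrees(v[2]),np.degrees(v[5])); print(np.round(o.fun.reshape(-1,2),1).tolist())
np.save("v.npy",v)
B=[(x,y,z) for x in(-.085,.1) for y in(-.095,.095) for z in(0,.012)]
F=[(.05+(h-.012)*np.tan(np.radians(8))+d,y,h) for d in(0,.0101) for y in(-.09,.09) for h in(.012,.114)]
R=[(x,y,z) for s in(-.06,.06) for x in(-.056,-.044) for y in(s-.014,s+.014) for z in(.012,.056)]
for n,c,o_,sz in(("scene",S,so,(140,120)),("side",D,do,(110,110))):
    im=cv2.imread(f"pics/{n}0.png")[o_[1]:o_[1]+sz[1],o_[0]:o_[0]+sz[0]];im=cv2.resize(im,None,fx=5,fy=5,interpolation=cv2.INTER_CUBIC)
    def draw(P,col):
        q=((proj(c,T(v[:3],P))-o_+.5)*5-.5).astype(int)
        for i in range(8):
            for b in(1,2,4):
                if not i&b: cv2.line(im,tuple(map(int,q[i])),tuple(map(int,q[i|b])),col,1)
    draw(B,(255,0,0));draw(F,(0,0,255));draw(R[:8],(255,0,255));draw(R[8:],(255,0,255));draw(plate_local(v[3:]),(0,200,0))
    cv2.imwrite(f"pics/{n}_fit.png",im)
E
python3 f1.py
```

```text
[ 0.5534 -0.0818 -0.3667  0.0177  0.0041 -0.0301] -21.009903629504514 -1.7268221561645904
[[3.1, 2.1], [0.0, 0.8], [-2.1, 1.4], [0.1, -0.4], [2.5, 0.2], [2.0, 0.6], [-0.1, -0.6], [-1.5, -0.8], [-0.1, 0.5], [0.7, -0.7], [-1.6, 2.1], [1.1, -3.4], [-0.3, -1.1], [-0.4, 2.0], [-1.8, -0.3], [-1.3, -0.4], [-0.2, -0.2], [1.7, -0.4]]
```

```bash
python3 -c "
import cv2,numpy as np
a=cv2.imread('pics/scene_fit.png');b=cv2.imread('pics/side_fit.png')
a=a[:,50:650];b=cv2.resize(b,(600,600))
cv2.imwrite('pics/fit_a.png',a);cv2.imwrite('pics/fit_b.png',b)"
```

```text
(no output)
```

View pics/scene_fit.png

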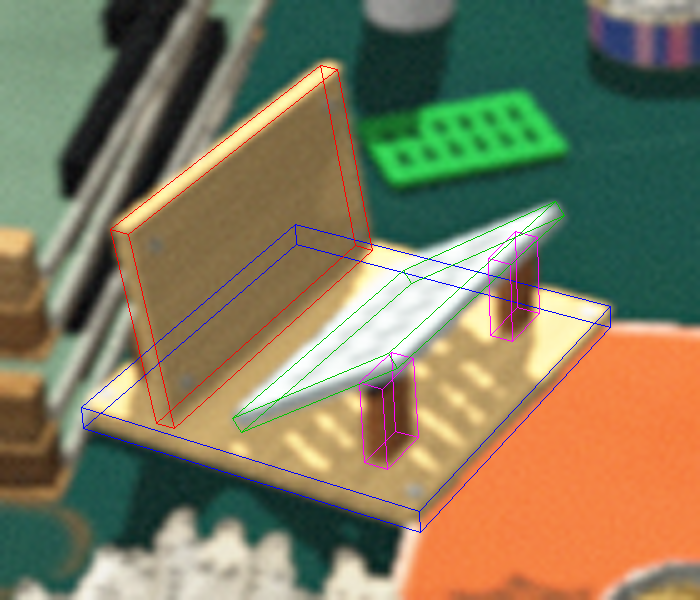

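View pics/side_fit.png

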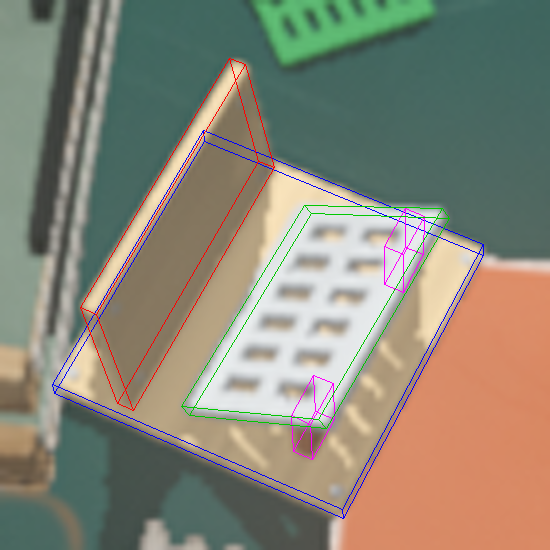

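```bash
cat > mv.py <<'E'
import numpy as np, json
from scipy.spatial.transform import Rotation as Ro
def Rt(psi,tau):
    h=np.array([np.cos(psi),np.sin(psi),0]);l=np.array([-np.sin(psi),np.cos(psi),0]);u=np.array([0,0,1.])
    z=np.cos(tau)*h-np.sin(tau)*u;y=-l;return np.c_[np.cross(y,z),y,z]
def rows(R0,p0,targets,grip=None):
    out=[]
    for R,p in targets:
        d=R0.T@(np.array(p)-p0)*1000;r=Ro.from_matrix(R0.T@R).as_rotvec()
        e={"linear":np.round(d,1).tolist(),"delta_rot":np.round(r,3).tolist()}
        if grip is not None:e["grip"]=grip
        out.append(e)
    return json.dumps(out)
def apply(R0,p0,row):
    return R0@Ro.from_rotvec(row["delta_rot"]).as_matrix(), p0+R0@np.array(row["linear"])/1000
def st(v,P): # stand->world
    c,s=np.cos(v[2]),np.sin(v[2]);return np.array([v[0]+c*P[0]-s*P[1],v[1]+s*P[0]+c*P[1],P[2]])
def cur():
    from station import status
    s=status.state();return Ro.from_euler('xyz',s["orientation"]).as_matrix(),s["eef_pos"],s
E
python3 - <<'E'
from mv import *
v=np.load('v.npy')
R0,p0,s=cur(); ps0=np.arctan2(R0[1,0],R0[0,0])
end=st(v,[-.11,0,.2]);print(p0,end,np.degrees(ps0))
a0,a1=np.arctan2(p0[1],p0[0]),np.arctan2(end[1],end[0]);r0,r1=np.hypot(*p0[:2]),np.hypot(*end[:2])
T=[]
for k in range(1,25):
    f=k/24;a=a0+f*(a1-a0);r=r0+f*(r1-r0)
    T.append((Rt(ps0+f*(v[2]-ps0),np.radians(90-35*f)),[r*np.cos(a),r*np.sin(a),p0[2]+f*(end[2]-p0[2])+.04*np.sin(np.pi*f)]))
R,p=R0,p0
for i in range(0,24,8):
    t=rows(R,p,T[i:i+8]);print(t);R,p=apply(R,p,json.loads(t)[-1])
E
```

```text
[0.13983172 0.60876374 0.21403149] [ 0.45071045 -0.04238274  0.2       ] 167.06057383558198
[{"linear": [-37.0, -8.3, -4.6], "delta_rot": [-0.003, 0.025, 0.137]}, {"linear": [-73.0, -18.7, -9.2], "delta_rot": [-0.008, 0.051, 0.273]}, {"linear": [-107.9, -31.2, -13.5], "delta_rot": [-0.017, 0.075, 0.41]}, {"linear": [-141.5, -45.7, -17.6], "delta_rot": [-0.029, 0.1, 0.547]}, {"linear": [-173.9, -62.1, -21.4], "delta_rot": [-0.045, 0.123, 0.683]}, {"linear": [-204.7, -80.2, -24.7], "delta_rot": [-0.064, 0.144, 0.819]}, {"linear": [-234.1, -100.0, -27.5], "delta_rot": [-0.086, 0.165, 0.955]}, {"linear": [-261.8, -121.3, -29.8], "delta_rot": [-0.112, 0.183, 1.09]}]
[{"linear": [-31.1, 12.6, -8.2], "delta_rot": [-0.029, 0.026, 0.134]}, {"linear": [-62.7, 23.1, -15.8], "delta_rot": [-0.062, 0.051, 0.267]}, {"linear": [-94.6, 31.5, -22.9], "delta_rot": [-0.098, 0.076, 0.399]}, {"linear": [-126.7, 37.7, -29.2], "delta_rot": [-0.138, 0.1, 0.53]}, {"linear": [-158.8, 41.8, -34.9], "delta_rot": [-0.181, 0.123, 0.66]}, {"linear": [-190.8, 43.8, -39.8], "delta_rot": [-0.227, 0.145, 0.79]}, {"linear": [-222.6, 43.8, -44.1], "delta_rot": [-0.276, 0.165, 0.918]}, {"linear": [-254.1, 41.8, -47.6], "delta_rot": [-0.329, 0.183, 1.045]}]
[{"linear": [-17.7, 25.7, -3.8], "delta_rot": [-0.056, 0.026, 0.125]}, {"linear": [-36.7, 49.9, -7.6], "delta_rot": [-0.115, 0.051, 0.249]}, {"linear": [-57.1, 72.5, -11.5], "delta_rot": [-0.177, 0.076, 0.371]}, {"linear": [-78.7, 93.5, -15.4], "delta_rot": [-0.242, 0.1, 0.491]}, {"linear": [-101.2, 112.8, -19.4], "delta_rot": [-0.311, 0.123, 0.61]}, {"linear": [-124.7, 130.4, -23.4], "delta_rot": [-0.382, 0.144, 0.728]}, {"linear": [-148.9, 146.3, -27.6], "delta_rot": [-0.456, 0.165, 0.843]}, {"linear": [-173.7, 160.4, -32.0], "delta_rot": [-0.534, 0.183, 0.957]}]
```

Call:
jog_arm --deltas '[{"linear":[-37.0,-8.3,-4.6],"delta_rot":[-0.003,0.025,0.137]},{"linear":[-73.0,-18.7,-9.2],"delta_rot":[-0.008,0.051,0.273]},{"linear":[-107.9,-31.2,-13.5],"delta_rot":[-0.017,0.075,0.41]},{"linear":[-141.5,-45.7,-17.6],"delta_rot":[-0.029,0.1,0.547]},{"linear":[-173.9,-62.1,-21.4],"delta_rot":[-0.045,0.123,0.683]},{"linear":[-204.7,-80.2,-24.7],"delta_rot":[-0.064,0.144,0.819]},{"linear":[-234.1,-100.0,-27.5],"delta_rot":[-0.086,0.165,0.955]},{"linear":[-261.8,-121.3,-29.8],"delta_rot":[-0.112,0.183,1.09]}]'

```text
invalid input at $.deltas[0]: expected keys linear, delta_rot, grip
```

Call:
jog_arm --deltas '[{"linear":[-37.0,-8.3,-4.6],"delta_rot":[-0.003,0.025,0.137],"grip":90},{"linear":[-73.0,-18.7,-9.2],"delta_rot":[-0.008,0.051,0.273],"grip":90},{"linear":[-107.9,-31.2,-13.5],"delta_rot":[-0.017,0.075,0.41],"grip":90},{"linear":[-141.5,-45.7,-17.6],"delta_rot":[-0.029,0.1,0.547],"grip":90},{"linear":[-173.9,-62.1,-21.4],"delta_rot":[-0.045,0.123,0.683],"grip":90},{"linear":[-204.7,-80.2,-24.7],"delta_rot":[-0.064,0.144,0.819],"grip":90},{"linear":[-234.1,-100.0,-27.5],"delta_rot":[-0.086,0.165,0.955],"grip":90},{"linear":[-261.8,-121.3,-29.8],"delta_rot":[-0.112,0.183,1.09],"grip":90}]'

```text
clock: 0.95
eef_pos: [0.3691, 0.4311, 0.2444]
orientation: [3.141, -0.205, 1.816]
contact_force: [-0.3, 0.4, 0.3]
gripper_width: 0.0897
```

Call:
jog_arm --deltas '[{"linear":[-31.1,12.6,-8.2],"delta_rot":[-0.029,0.026,0.134],"grip":90},{"linear":[-62.7,23.1,-15.8],"delta_rot":[-0.062,0.051,0.267],"grip":90},{"linear":[-94.6,31.5,-22.9],"delta_rot":[-0.098,0.076,0.399],"grip":90},{"linear":[-126.7,37.7,-29.2],"delta_rot":[-0.138,0.1,0.53],"grip":90},{"linear":[-158.8,41.8,-34.9],"delta_rot":[-0.181,0.123,0.66],"grip":90},{"linear":[-190.8,43.8,-39.8],"delta_rot":[-0.227,0.145,0.79],"grip":90},{"linear":[-222.6,43.8,-44.1],"delta_rot":[-0.276,0.165,0.918],"grip":90},{"linear":[-254.1,41.8,-47.6],"delta_rot":[-0.329,0.183,1.045],"grip":90}]'

```text
clock: 1.75
eef_pos: [0.4729, 0.1908, 0.2395]
orientation: [-3.141, -0.409, 0.722]
contact_force: [0.3, -1.1, -0.3]
gripper_width: 0.0901
```

Call:
jog_arm --deltas '[{"linear":[-17.7,25.7,-3.8],"delta_rot":[-0.056,0.026,0.125],"grip":90},{"linear":[-36.7,49.9,-7.6],"delta_rot":[-0.115,0.051,0.249],"grip":90},{"linear":[-57.1,72.5,-11.5],"delta_rot":[-0.177,0.076,0.371],"grip":90},{"linear":[-78.7,93.5,-15.4],"delta_rot":[-0.242,0.1,0.491],"grip":90},{"linear":[-101.2,112.8,-19.4],"delta_rot":[-0.311,0.123,0.61],"grip":90},{"linear":[-124.7,130.4,-23.4],"delta_rot":[-0.382,0.144,0.728],"grip":90},{"linear":[-148.9,146.3,-27.6],"delta_rot":[-0.456,0.165,0.843],"grip":90},{"linear":[-173.7,160.4,-32.0],"delta_rot":[-0.534,0.183,0.957],"grip":90}]'

```text
clock: 2.55
eef_pos: [0.4539, -0.0314, 0.2018]
orientation: [3.138, -0.588, -0.262]
contact_force: [-1.1, -1.4, -0.2]
gripper_width: 0.0901
```

```bash
cat > snap.py <<'E'
import sys,cv2,numpy as np
from station import imaging,status
for n in sys.argv[2:]:
    c=imaging.camera(n); k=n+sys.argv[1]
    cv2.imwrite(f"pics/{k}.png",c["color"][:,:,::-1]);np.savez(f"pics/{k}.npz",**{a:np.array(b) for a,b in c.items()})
s=status.state();print({k:np.round(s[k],4).tolist() for k in("clock","q","eef_pos","orientation","contact_force")})
E
python3 snap.py 1 wrist
```

```text
{'clock': 2.6, 'q': [0.0753, -0.1532, 2.4031, -0.5362, 0.3837, 2.3698], 'eef_pos': [0.4517, -0.0334, 0.2002], 'orientation': [3.1401, -0.5866, -0.2749], 'contact_force': [-1.4033, -1.0817, -1.4801]}
```

View pics/wrist1.png

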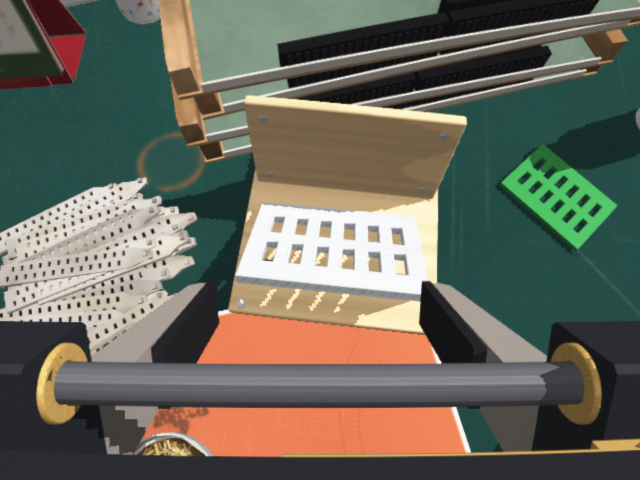

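The wrist view shows the plate at (240–427, 205–298) and the fence top at (247,98)–(466,120). The stand's front edge is at (232,306)–(423,331). I'll take another picture now that the arm has settled and enlarge it.

```bash
python3 snap.py 2 wrist; python3 - <<'E'
import cv2
a=cv2.imread("pics/wrist2.png")[80:340,220:480]; cv2.imwrite("pics/w2a.png",cv2.resize(a[:130],None,fx=3,fy=3,interpolation=cv2.INTER_CUBIC));cv2.imwrite("pics/w2b.png",cv2.resize(a[110:],None,fx=3,fy=3,interpolation=cv2.INTER_CUBIC))
E
```

```text
{'clock': 2.65, 'q': [0.0759, -0.1531, 2.4009, -0.5231, 0.3835, 2.3459], 'eef_pos': [0.4525, -0.0315, 0.2006], 'orientation': [3.1367, -0.5852, -0.2606], 'contact_force': [0.4364, 0.6871, -0.5208]}
```

View pics/w2a.png

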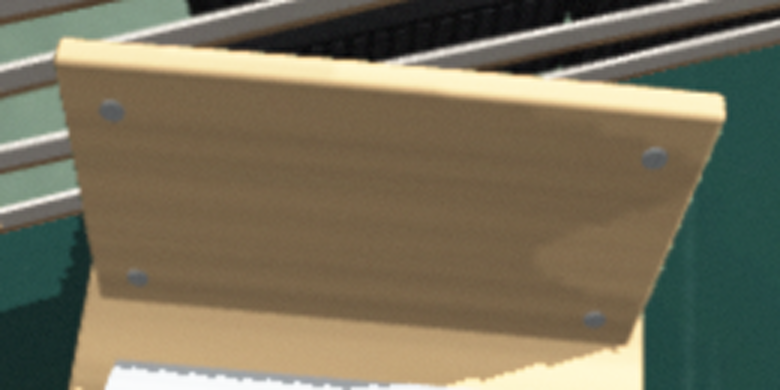

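View pics/w2b.png

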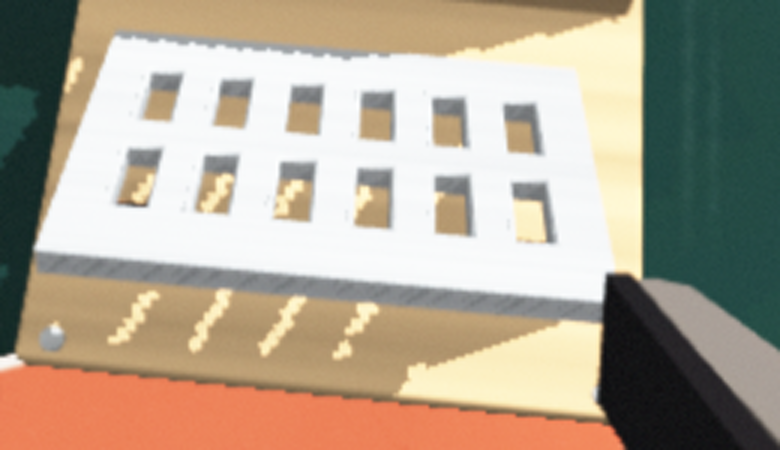

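```bash
cat > f2.py <<'E'
from fit import *
import sys
S=load("scene0");D=load("side0");W=load("wrist2")
so=np.array([220,190]);do=np.array([230,190]);
u=lambda o,l,k=5:(np.array(l)+.5)/k-.5+np.array(o)
sp=[(-.085,-.095,.012),(.1,.095,.012),(FT,.09,.114),(FT,-.09,.114)]
sS=u(so,[(610,303),(92,400),(128,236),(325,68)])
sD=u(do,[(484,248),(60,388),(97,312),(242,68)])
wp=[(.05,.09,.012),(.05,-.09,.012),(FT,.09,.114),(FT,-.09,.114),(-.085,.095,.012)]
sW=np.vstack([u((220,80),[(100,297),(628,343),(62,65),(722,122)],3),u((220,190),[(18,356)],3)])
pidx=[0,4,6,2]
pS=u(so,[(240,408),(383,370),(557,207),(405,260)])
pD=u(do,[(190,408),(325,422),(443,210),(296,207)])
pW=u((220,190),[(115,36),(37,250),(614,297),(577,70)],3)
def res(v,w=.3):
    P=T(v[:3],plate_local(v[3:]))[pidx]
    r=[proj(W,T(v[:3],wp))-sW,proj(W,P)-pW,w*(proj(S,T(v[:3],sp))-sS),w*(proj(D,T(v[:3],sp))-sD),w*(proj(S,P)-pS),w*(proj(D,P)-pD)]
    return np.vstack(r).ravel()
for w in(.3,0,):
    o=least_squares(res,np.load("v.npy")[:6],loss="soft_l1",kwargs=dict(w=w))
    v=o.x; print(w,np.round(v,4),np.degrees(v[2]),np.degrees(v[5])); print(np.round(o.fun.reshape(-1,2)[:9],1).tolist());
    if w: np.save("v2.npy",v);print(np.round(o.fun.reshape(-1,2)[9:]/w,1).tolist())
E
python3 f2.py
```

```text
0.3 [ 0.5546 -0.0799 -0.3752  0.0194  0.0044  0.0141] -21.497876071356277 0.8078391507708057
[[0.2, 1.4], [0.5, 1.8], [-3.0, -0.2], [1.6, -0.3], [-0.7, 1.0], [0.5, -0.0], [-0.9, -2.5], [3.7, -1.9], [-0.8, 0.6]]
[[-0.4, 1.4], [-2.9, 1.6], [-0.8, -0.2], [2.2, 0.5], [-0.4, 0.2], [-2.1, -0.6], [-0.8, 0.8], [0.6, -0.2], [-2.0, 2.7], [1.8, -3.0], [-1.6, -1.1], [-2.5, 2.0], [-2.0, 0.5], [-0.7, -0.3], [-1.3, -0.7], [-0.1, -0.3]]
0 [ 0.5547 -0.0798 -0.3757  0.0194  0.0044  0.0159] -21.526160250352884 0.9091076923858096
[[0.2, 1.3], [0.5, 1.8], [-3.1, -0.3], [1.6, -0.3], [-0.8, 0.8], [0.5, 0.0], [-0.8, -2.5], [3.7, -2.1], [-0.9, 0.4]]
```

```bash
cat > f3.py <<'E'
from f2 import *
def cam(c,d):
    c=dict(c);dR=cv2.Rodrigues(np.array(d[3:]))[0];c["R"]=dR@c["R"];c["t"]=dR@c["t"]+np.array(d[:3]);return c
def res3(v):
    ds=[v[7+6*i:13+6*i] for i in range(3)]
    Wc,Sc,Dc=[cam(c,d) for c,d in zip((W,S,D),ds)]
    P=T(v[:3],plate_local(v[3:7]))[pidx]
    r=[proj(Wc,T(v[:3],wp))-sW,proj(Wc,P)-pW,(proj(Sc,T(v[:3],sp))-sS),(proj(Dc,T(v[:3],sp))-sD),(proj(Sc,P)-pS),(proj(Dc,P)-pD)]
    pr=np.concatenate([np.r_[d[:3]/.002,d[3:]/.004] for d in ds])
    return np.r_[np.vstack(r).ravel(),pr,(v[6]-np.arctan2(.044,v[3]+.044))/.02]
o=least_squares(res3,np.r_[v[:6],.56,np.zeros(18)],x_scale='jac')
print(np.round(o.x[:7],4),np.degrees(o.x[[2,5,6]]));print(np.round(o.x[7:].reshape(3,6),4));print(np.round(o.fun[:50].reshape(-1,2),1).tolist())
np.save("v3.npy",o.x)
E
python3 f3.py | tail -6
```

```text
[[0.2, 1.3], [0.5, 1.8], [-3.1, -0.3], [1.6, -0.3], [-0.8, 0.8], [0.5, 0.0], [-0.8, -2.5], [3.7, -2.1], [-0.9, 0.4]]
[ 0.5563 -0.0822 -0.371   0.0192  0.0048  0.0039  0.5736] [-21.25587567   0.2217871   32.86347913]
[[-0.0006  0.0008  0.0021 -0.0005 -0.0022  0.0007]
 [-0.      0.0003  0.0006  0.001   0.002  -0.0013]
 [ 0.0002  0.      0.0003 -0.0007  0.0018 -0.0017]]
[[0.8, 1.0], [-0.1, 0.9], [-2.0, -0.1], [0.6, -0.8], [0.7, -0.3], [0.9, -1.0], [-0.4, -0.9], [1.1, 0.8], [-1.5, 0.5], [0.0, 0.3], [-2.1, 0.8], [-0.1, -0.9], [2.6, -0.3], [0.2, -0.2], [-1.3, -0.6], [0.0, 0.7], [1.0, -0.4], [-1.5, 1.8], [2.9, -2.4], [-0.3, -0.6], [-1.7, 1.2], [-1.3, 0.4], [0.5, 0.4], [0.0, 0.1], [0.8, -0.4]]
```

```bash
cat > plan.py <<'E'
from mv import *
V=np.array([.5563,-.0822,-.371])
def tgt(x,y,z,taud,dyaw=0): return Rt(V[2]+dyaw,np.radians(taud)),st(V,np.array([x,y,z])/1000)
def where():
    R,p,s=cur();c,si=np.cos(V[2]),np.sin(V[2]);d=p-[V[0],V[1],0]
    z=R[:,2];print("t",round(s["clock"],2),"stand xyz mm",np.round([1000*(c*d[0]+si*d[1]),1000*(-si*d[0]+c*d[1]),1000*d[2]],1),"tau",np.round(np.degrees(np.arcsin(-z[2])),1),"head",np.round(np.degrees(np.arctan2(*(-R[:2,1]*[1,-1])[[0,1]])),1),"q",np.round(s["q"],2),"F",np.round(R.T@s["contact_force"],1))
    return R,p
def path(waypts,n,grip):
    R,p=where();a=[np.array(w,float) for w in waypts]
    T=[]
    for w,k in zip(range(len(a)-1),n):
        for i in range(1,k+1):T.append(tgt(*(a[w]+(a[w+1]-a[w])*i/k)))
    for i in range(0,len(T),8):
        t=rows(R,p,T[i:i+8],grip);print(t);R,p=apply(R,p,json.loads(t)[-1])
E
python3 - <<'E'
from plan import *
path([(-115,9,200,55),(-115,4.5,130,80),(-115,4.5,48,90),(-115,4.5,48,90)],[4,3,1],30)
E
```

```text
t 2.65 stand xyz mm [-115.1    9.7  200.6] tau 56.5 head 164.9 q [ 0.08 -0.15  2.4  -0.52  0.38  2.35] F [-0.1 -0.8  0.6]
[{"linear": [-10.1, 1.7, 15.1], "delta_rot": [-0.052, -0.084, 0.094], "grip": 30}, {"linear": [-19.8, 2.8, 29.6], "delta_rot": [-0.047, -0.193, 0.097], "grip": 30}, {"linear": [-29.6, 3.8, 44.1], "delta_rot": [-0.042, -0.301, 0.1], "grip": 30}, {"linear": [-39.4, 4.8, 58.6], "delta_rot": [-0.036, -0.41, 0.102], "grip": 30}, {"linear": [-54.5, 4.7, 81.4], "delta_rot": [-0.034, -0.469, 0.104], "grip": 30}, {"linear": [-69.6, 4.6, 104.2], "delta_rot": [-0.031, -0.527, 0.105], "grip": 30}, {"linear": [-84.7, 4.5, 127.0], "delta_rot": [-0.028, -0.585, 0.106], "grip": 30}, {"linear": [-84.7, 4.5, 127.0], "delta_rot": [-0.028, -0.585, 0.106], "grip": 30}]
```

Call:
jog_arm --deltas '[{"linear":[-10.1,1.7,15.1],"delta_rot":[-0.052,-0.084,0.094],"grip":30},{"linear":[-19.8,2.8,29.6],"delta_rot":[-0.047,-0.193,0.097],"grip":30},{"linear":[-29.6,3.8,44.1],"delta_rot":[-0.042,-0.301,0.1],"grip":30},{"linear":[-39.4,4.8,58.6],"delta_rot":[-0.036,-0.41,0.102],"grip":30},{"linear":[-54.5,4.7,81.4],"delta_rot":[-0.034,-0.469,0.104],"grip":30},{"linear":[-69.6,4.6,104.2],"delta_rot":[-0.031,-0.527,0.105],"grip":30},{"linear":[-84.7,4.5,127.0],"delta_rot":[-0.028,-0.585,0.106],"grip":30},{"linear":[-84.7,4.5,127.0],"delta_rot":[-0.028,-0.585,0.106],"grip":30}]'

```text
clock: 3.45
eef_pos: [0.4531, -0.0344, 0.0468]
orientation: [-3.139, 0.003, -0.365]
contact_force: [0.0, 0.4, -0.3]
gripper_width: 0.0303
```

```bash
python3 snap.py 3 wrist scene; python3 -c "
from plan import *
where()"; python3 - <<'E'
import cv2
a=cv2.imread("pics/scene3.png")[170:320,210:410]; cv2.imwrite("pics/s3.png",cv2.resize(a,None,fx=4,fy=4,interpolation=cv2.INTER_CUBIC))
E
```

```text
{'clock': 3.55, 'q': [-0.0808, 0.3383, 2.1235, 0.0024, 0.6777, 1.8539], 'eef_pos': [0.4532, -0.0346, 0.0493], 'orientation': [-3.1395, -0.0016, -0.3658], 'contact_force': [-0.5097, -0.3317, -0.1619]}
t 3.55 stand xyz mm [-113.3    7.    49.3] tau 89.8 head 159.0 q [-0.08  0.34  2.12  0.    0.68  1.85] F [-0.4  0.5  0.2]
```

View pics/s3.png

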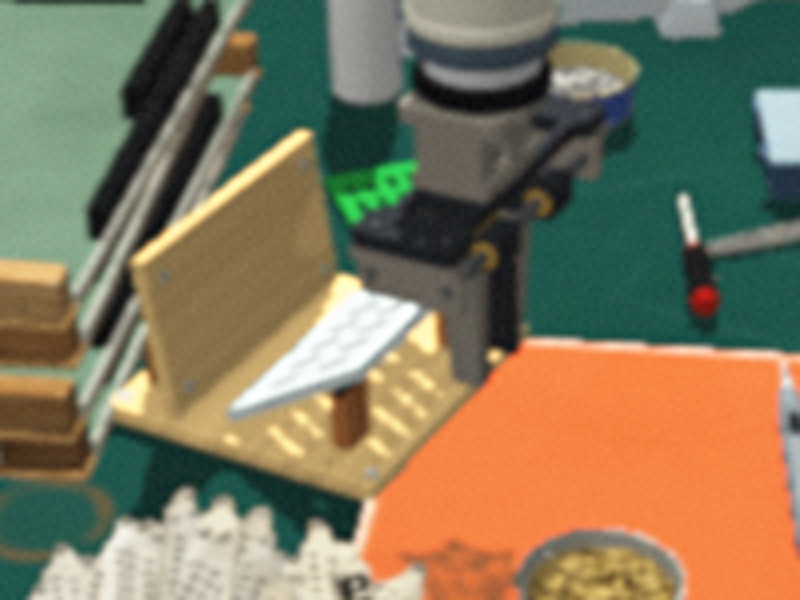

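View pics/wrist3.png

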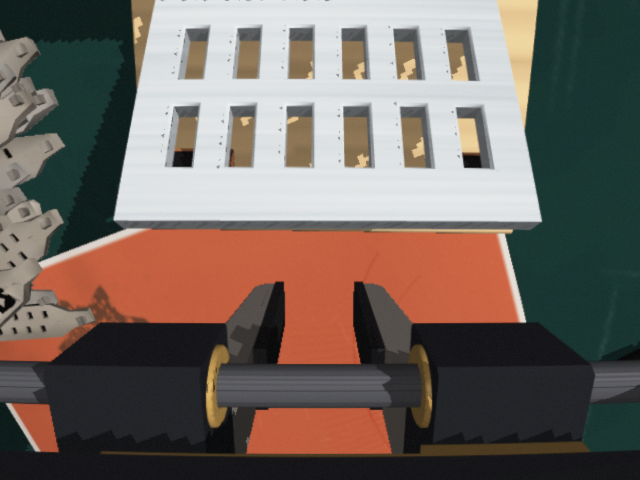

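The wrist view has the plate's near edge at (116,222)–(541,222), square to the fingers, which are at columns 265 and 372 and centred to within about 4 mm. I'll measure the gap.

```bash
python3 - <<'E'
from fit import *; from plan import V
W=load("wrist3")
def back(px,z):
    n=cv2.undistortPoints(np.array([[px]],float),W["K"],W["distortion"])[0,0]
    C=-W["R"].T@W["t"];d=W["R"].T@np.r_[n,1];P=C+d*(z-C[2])/d[2]
    c,s=np.cos(V[2]),np.sin(V[2]);D=P[:2]-V[:2];return np.round([1000*(c*D[0]+s*D[1]),1000*(-s*D[0]+c*D[1])],1)
for z in(.073,.077,.081):print(z,[back(p,z) for p in((116,222),(541,222))])
# base front edge & plate far
print([back(p,.012) for p in((135,20),(527,120))])
E
```

```text
0.073 [array([-72.6,  82.1]), array([-71.4, -72.6])]
0.077 [array([-71.8,  80. ]), array([-70.7, -70.3])]
0.081 [array([-71.1,  78. ]), array([-70. , -68.1])]
[array([12.6, 95. ]), array([-31.3, -93.1])]
```

Call:
jog_arm --deltas '[{"linear":[10,1,0],"delta_rot":[0,0,0],"grip":30},{"linear":[20,2,0],"delta_rot":[0,0,0],"grip":30},{"linear":[24,2,0],"delta_rot":[0,0,0],"grip":30},{"linear":[26,2,0],"delta_rot":[0,0,0],"grip":30},{"linear":[28,2,0],"delta_rot":[0,0,0],"grip":30},{"linear":[30,2,1],"delta_rot":[0,0,0],"grip":30},{"linear":[32,2,2],"delta_rot":[0,0,0],"grip":30},{"linear":[34,2,3],"delta_rot":[0,0,0],"grip":30}]'

```text
clock: 4.35
eef_pos: [0.4834, -0.0493, 0.046]
orientation: [-3.141, -0.001, -0.368]
contact_force: [-1.3, -0.3, -1.6]
gripper_width: 0.03
```

```bash
python3 -c "
from plan import *
where()"; python3 snap.py 4 wrist
```

```text
t 4.35 stand xyz mm [-79.9   4.2  46. ] tau 90.0 head 158.9 q [-0.1   0.38  2.06  0.    0.7   1.83] F [-1.1  0.7  1.6]
{'clock': 4.4, 'q': [-0.105, 0.3826, 2.0588, 0.0004, 0.6991, 1.8335], 'eef_pos': [0.4838, -0.0494, 0.0459], 'orientation': [-3.1411, -0.001, -0.368], 'contact_force': [-1.1011, 1.3668, -0.9559]}
```

View pics/wrist4.png

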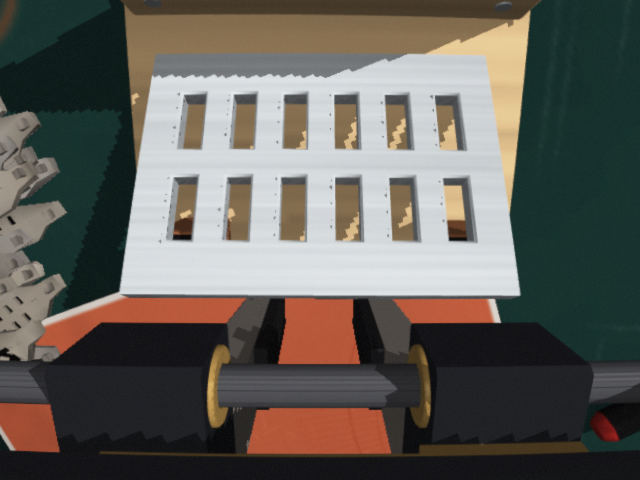

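The near edge (row 295) now meets the fingers. The far edge (row 55) still has a gap to the fence foot (row 15), so I'll keep pushing.

Call:
jog_arm --deltas '[{"linear":[2,0,1],"delta_rot":[0,0,0],"grip":30},{"linear":[4,0,2],"delta_rot":[0,0,0],"grip":30},{"linear":[6,0,3.5],"delta_rot":[0,0,0],"grip":30},{"linear":[8,0,5],"delta_rot":[0,0,0],"grip":30},{"linear":[10,0,6.5],"delta_rot":[0,0,0],"grip":30},{"linear":[12,0,8],"delta_rot":[0,0,0],"grip":30},{"linear":[13,0,9],"delta_rot":[0,0,0],"grip":30},{"linear":[14,0,9],"delta_rot":[0,0,0],"grip":30}]'

```text
clock: 5.2
eef_pos: [0.4968, -0.0543, 0.0372]
orientation: [-3.141, -0.001, -0.368]
contact_force: [-3.1, 2.5, 0.5]
gripper_width: 0.0301
```

```bash
python3 -c "
from plan import *
where()"; python3 snap.py 5 wrist
```

```text
t 5.2 stand xyz mm [-65.6   4.5  37.2] tau 89.9 head 158.9 q [-0.11  0.41  2.03  0.    0.69  1.83] F [-3.8 -1.2 -0.5]
{'clock': 5.25, 'q': [-0.1121, 0.4137, 2.0345, 0.0008, 0.6924, 1.8263], 'eef_pos': [0.4967, -0.0542, 0.0372], 'orientation': [-3.1409, -0.0008, -0.3683], 'contact_force': [-2.5011, 2.4276, 0.2599]}
```

View pics/wrist5.png

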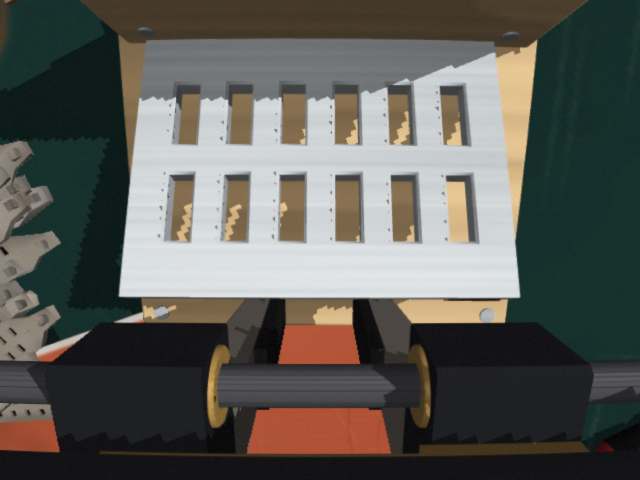

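The far edge (row 40) now coincides with the fence foot (row ~40). I'll push a few more mm and watch the force.

Call:
jog_arm --deltas '[{"linear":[1,0,0.5],"delta_rot":[0,0,0],"grip":30},{"linear":[2,0,1],"delta_rot":[0,0,0],"grip":30},{"linear":[3,0,1.5],"delta_rot":[0,0,0],"grip":30},{"linear":[3,0,1.5],"delta_rot":[0,0,0],"grip":30}]'

```text
clock: 5.65
eef_pos: [0.497, -0.0546, 0.0356]
orientation: [-3.141, 0.004, -0.369]
contact_force: [-11.5, 7.7, 7.8]
gripper_width: 0.03
```

```bash
python3 -c "
from plan import *
where()"; python3 snap.py 6 wrist scene; python3 - <<'E'
import cv2
a=cv2.imread("pics/scene6.png")[190:310,220:360]; cv2.imwrite("pics/s6.png",cv2.resize(a,None,fx=5,fy=5,interpolation=cv2.INTER_CUBIC))
a=cv2.imread("pics/wrist6.png")[0:110,100:560]; cv2.imwrite("pics/w6.png",cv2.resize(a,(780,187*1),interpolation=cv2.INTER_CUBIC))
E
```

```text
t 5.65 stand xyz mm [-65.3   4.2  35.6] tau 89.8 head 158.9 q [-0.11  0.42  2.03  0.    0.7   1.82] F [-13.6  -3.1  -7.7]
{'clock': 5.75, 'q': [-0.1131, 0.4187, 2.0312, 0.0016, 0.695, 1.825], 'eef_pos': [0.497, -0.0546, 0.0356], 'orientation': [-3.1414, 0.0035, -0.3685], 'contact_force': [-9.0552, 6.6322, 8.0621]}
```

View pics/s6.png

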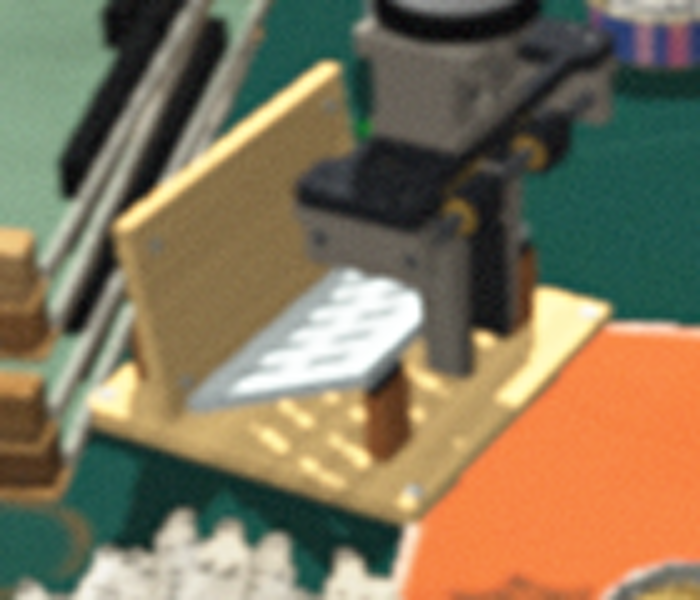

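View pics/w6.png

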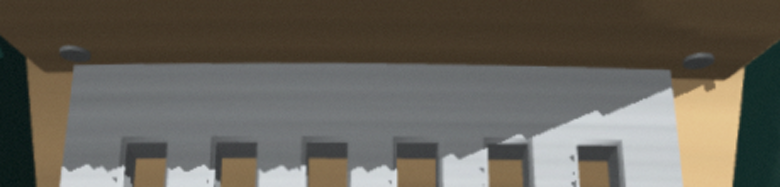

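The force rose to 13.6 N with no more motion, so the far edge is against the fence, and it looks parallel. Next I'll back off and tilt the tool.

```bash
python3 - <<'E'
from plan import *
path([(-65.3,4.2,36,90),(-95,3,42,80),(-95,3,40,58),(-95,3,40,58)],[3,4,1],30)
E
```

```text
t 5.75 stand xyz mm [-65.2   4.3  35.6] tau 89.8 head 158.9 q [-0.11  0.42  2.03  0.    0.7   1.82] F [-10.9  -2.9  -8. ]
[{"linear": [-10.0, 0.4, -2.3], "delta_rot": [-0.0, 0.062, 0.002], "grip": 30}, {"linear": [-19.9, 0.8, -4.3], "delta_rot": [-0.0, 0.12, 0.002], "grip": 30}, {"linear": [-29.8, 1.2, -6.3], "delta_rot": [-0.0, 0.178, 0.002], "grip": 30}, {"linear": [-29.8, 1.2, -5.8], "delta_rot": [-0.0, 0.274, 0.002], "grip": 30}, {"linear": [-29.8, 1.2, -5.3], "delta_rot": [-0.001, 0.37, 0.002], "grip": 30}, {"linear": [-29.8, 1.2, -4.8], "delta_rot": [-0.001, 0.466, 0.002], "grip": 30}, {"linear": [-29.8, 1.2, -4.3], "delta_rot": [-0.001, 0.562, 0.002], "grip": 30}, {"linear": [-29.8, 1.2, -4.3], "delta_rot": [-0.001, 0.562, 0.002], "grip": 30}]
```

Call:
jog_arm --deltas '[{"linear":[-10.0,0.4,-1],"delta_rot":[0,0.03,0.002],"grip":30},{"linear":[-19.9,0.8,-3],"delta_rot":[0,0.09,0.002],"grip":30},{"linear":[-31,1.2,-6.3],"delta_rot":[0,0.178,0.002],"grip":30},{"linear":[-32,1.2,-5.8],"delta_rot":[0,0.274,0.002],"grip":30},{"linear":[-32,1.2,-5.3],"delta_rot":[0,0.37,0.002],"grip":30},{"linear":[-32,1.2,-4.8],"delta_rot":[0,0.466,0.002],"grip":30},{"linear":[-32,1.2,-4.3],"delta_rot":[0,0.562,0.002],"grip":30},{"linear":[-32,1.2,-4.3],"delta_rot":[0,0.562,0.002],"grip":30}]'

```text
clock: 6.55
eef_pos: [0.4741, -0.0902, 0.0715]
orientation: [-3.133, -0.486, -0.329]
contact_force: [0.4, -0.2, 1.0]
gripper_width: 0.0302
```

```bash
python3 snap.py 7 wrist;  python3 - <<'E'
from plan import *
path([(-95,3,40,58),(-58,3,39,58)],[4],30)
E
```

```text
{'clock': 6.6, 'q': [-0.1301, 0.2163, 2.4103, -1.195, 0.0902, 2.9346], 'eef_pos': [0.4726, -0.0907, 0.0725], 'orientation': [-3.1356, -0.4884, -0.3224], 'contact_force': [-1.3045, 0.4784, 0.1119]}
t 6.6 stand xyz mm [-74.9 -38.2  72.5] tau 62.0 head 161.7 q [-0.13  0.22  2.41 -1.19  0.09  2.93] F [-1.2 -0.  -0.8]
[{"linear": [-23.2, -41.6, 25.0], "delta_rot": [-0.03, 0.07, 0.042], "grip": 30}, {"linear": [-15.1, -41.1, 29.6], "delta_rot": [-0.03, 0.07, 0.042], "grip": 30}, {"linear": [-7.1, -40.6, 34.1], "delta_rot": [-0.03, 0.07, 0.042], "grip": 30}, {"linear": [1.0, -40.1, 38.7], "delta_rot": [-0.03, 0.07, 0.042], "grip": 30}]
```

View pics/wrist7.png

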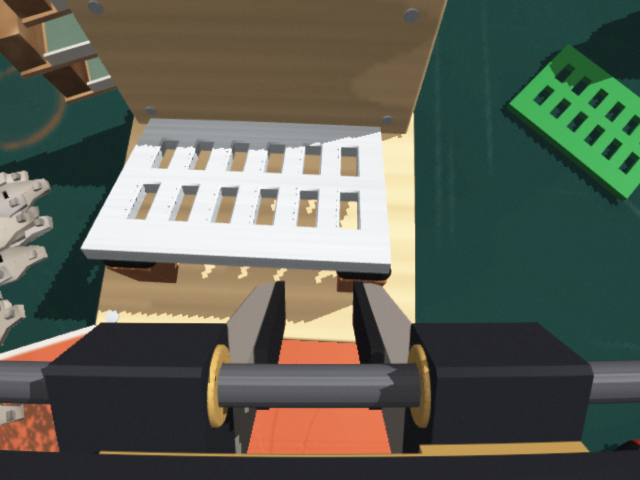

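The arm hit a wrist limit: q5 is near 0 and q4 near −1.3, so the tool ended 40 mm off to the side. It touched nothing and the plate hasn't moved; its far edge is still at the fence foot, (150,120)–(385,130). I'll use a steeper tilt of 75°, because a finger flank nearly square to the base can still roll the near edge up along its arc.

```bash
python3 - <<'E'
from plan import *
path([(-75,-38,72,62),(-100,-20,68,75),(-100,3,42,75),(-100,3,42,75)],[3,4,1],30)
E
```

```text
t 6.6 stand xyz mm [-74.9 -38.2  72.5] tau 62.0 head 161.7 q [-0.13  0.22  2.41 -1.19  0.09  2.93] F [-1.2 -0.  -0.8]
[{"linear": [-8.0, -6.7, -2.2], "delta_rot": [-0.027, -0.075, 0.044], "grip": 30}, {"linear": [-15.7, -13.1, -4.7], "delta_rot": [-0.026, -0.151, 0.045], "grip": 30}, {"linear": [-23.5, -19.5, -7.3], "delta_rot": [-0.024, -0.226, 0.046], "grip": 30}, {"linear": [-26.3, -25.2, -1.4], "delta_rot": [-0.024, -0.226, 0.046], "grip": 30}, {"linear": [-29.1, -30.9, 4.5], "delta_rot": [-0.024, -0.226, 0.046], "grip": 30}, {"linear": [-31.9, -36.6, 10.4], "delta_rot": [-0.024, -0.226, 0.046], "grip": 30}, {"linear": [-34.7, -42.3, 16.3], "delta_rot": [-0.024, -0.226, 0.046], "grip": 30}, {"linear": [-34.7, -42.3, 16.3], "delta_rot": [-0.024, -0.226, 0.046], "grip": 30}]
```

Call:
jog_arm --deltas '[{"linear":[-8.0,-6.7,-2.2],"delta_rot":[-0.027,-0.075,0.044],"grip":30},{"linear":[-15.7,-13.1,-4.7],"delta_rot":[-0.026,-0.151,0.045],"grip":30},{"linear":[-23.5,-19.5,-7.3],"delta_rot":[-0.024,-0.226,0.046],"grip":30},{"linear":[-23.5,-19.5,-7.3],"delta_rot":[-0.024,-0.226,0.046],"grip":30},{"linear":[-23.5,-19.5,-7.3],"delta_rot":[-0.024,-0.226,0.046],"grip":30}]'

```text
clock: 7.1
eef_pos: [0.4583, -0.0621, 0.0673]
orientation: [-3.136, -0.256, -0.38]
contact_force: [0.4, -1.0, 1.0]
gripper_width: 0.0299
```

```bash
python3 - <<'E'
from plan import *
path([(-100,-20,68,75),(-100,3,42,75),(-100,3,42,75)],[4,1],30)
E
```

```text
t 7.1 stand xyz mm [-98.6 -16.8  67.3] tau 75.4 head 158.3 q [-0.08  0.23  2.28 -0.18  0.39  2.02] F [ 1.   0.8 -0.8]
[{"linear": [-2.8, -2.5, 5.3], "delta_rot": [-0.003, 0.006, -0.009], "grip": 30}, {"linear": [-4.5, -8.3, 11.6], "delta_rot": [-0.003, 0.006, -0.009], "grip": 30}, {"linear": [-6.2, -14.0, 17.9], "delta_rot": [-0.003, 0.006, -0.009], "grip": 30}, {"linear": [-7.9, -19.7, 24.2], "delta_rot": [-0.003, 0.006, -0.009], "grip": 30}, {"linear": [-7.9, -19.7, 24.2], "delta_rot": [-0.003, 0.006, -0.009], "grip": 30}]
```

Call:
jog_arm --deltas '[{"linear":[-2.8,-2.5,5.3],"delta_rot":[-0.003,0.006,-0.009],"grip":30},{"linear":[-4.5,-8.3,11.6],"delta_rot":[-0.003,0.006,-0.009],"grip":30},{"linear":[-6.2,-14.0,17.9],"delta_rot":[-0.003,0.006,-0.009],"grip":30},{"linear":[-8,-19.7,26],"delta_rot":[-0.003,0.006,-0.009],"grip":30},{"linear":[-8,-19.7,28],"delta_rot":[-0.003,0.006,-0.009],"grip":30},{"linear":[-8,-19.7,28],"delta_rot":[-0.003,0.006,-0.009],"grip":30}]'

```text
clock: 7.7
eef_pos: [0.4637, -0.0452, 0.0375]
orientation: [3.137, -0.263, -0.37]
contact_force: [-0.1, -0.5, 0.0]
gripper_width: 0.0301
```

```bash
cat > lift.py <<'E'
from plan import *
FX=46.2
def plate(th):  # pivot underside far corner (stand mm), th rad
    t=np.tan(np.radians(8))
    if th<=np.pi/2: return np.array([FX+t*8*np.cos(th)-8*np.sin(th),12.])
    a=th-np.pi/2;return np.array([FX-8*np.cos(a),12+8*np.sin(a)])
def tcp(thd,tau,d,push=0):
    th=np.radians(thd);ta=np.radians(tau);z=np.array([np.cos(ta),-np.sin(ta)]);x=np.array([np.sin(ta),np.cos(ta)])
    e=np.array([-np.cos(th),np.sin(th)]);p=plate(th)
    Q=p+110*e+d*z if th<ta else p+(110-d)*e
    return Q-10*x+push*x
E
python3 - <<'E'
from lift import *
for th in(25.5,40,60,75,90,98):print(th,np.round(tcp(th,75,22),1))
path([(-100,3,38,75),(-60,3,36,75)],[4],30)
E
```

```text
25.5 [-59.5  35.5]
40 [-46.3  58.9]
60 [-19.1  83.4]
75 [ 6.3 94.4]
90 [28.5 97.4]
98 [40.9 97.7]
t 7.7 stand xyz mm [-99.7   0.9  37.5] tau 74.9 head 158.8 q [-0.03  0.3   2.29 -0.3   0.32  2.18] F [0.1 0.5 0. ]
[{"linear": [9.4, -2.1, 2.5], "delta_rot": [0.004, -0.001, 0.001], "grip": 30}, {"linear": [19.0, -2.1, 5.6], "delta_rot": [0.004, -0.001, 0.001], "grip": 30}, {"linear": [28.5, -2.1, 8.7], "delta_rot": [0.004, -0.001, 0.001], "grip": 30}, {"linear": [38.0, -2.1, 11.7], "delta_rot": [0.004, -0.001, 0.001], "grip": 30}]
```

Call:
jog_arm --deltas '[{"linear":[9.4,-2,2.5],"delta_rot":[0,0,0],"grip":30},{"linear":[19,-2,5.6],"delta_rot":[0,0,0],"grip":30},{"linear":[28,-2,8.7],"delta_rot":[0,0,0],"grip":30},{"linear":[33,-2,10],"delta_rot":[0,0,0],"grip":30},{"linear":[36,-2,11],"delta_rot":[0,0,0],"grip":30},{"linear":[36,-2,11],"delta_rot":[0,0,0],"grip":30}]'

```text
clock: 8.3
eef_pos: [0.4995, -0.0576, 0.0364]
orientation: [3.137, -0.264, -0.37]
contact_force: [0.2, -0.7, -0.2]
gripper_width: 0.0297
```

```bash
python3 snap.py 8 wrist scene;  python3 - <<'E'
from lift import *
path([(*tcp(t,75,22)[[0]],3,tcp(t,75,22)[1],75) for t in (25.5,26,29,32.5,36,40,44,48,52)],[1]*8,30)
import cv2
a=cv2.imread("pics/scene8.png")[190:310,220:360]; cv2.imwrite("pics/s8.png",cv2.resize(a,None,fx=4,fy=4,interpolation=cv2.INTER_CUBIC))
E
```

```text
{'clock': 8.4, 'q': [-0.0568, 0.3433, 2.2191, -0.2574, 0.3401, 2.117], 'eef_pos': [0.4988, -0.0574, 0.0362], 'orientation': [3.1366, -0.2633, -0.3698], 'contact_force': [-0.5575, -0.244, 0.487]}
t 8.4 stand xyz mm [-62.6   2.2  36.2] tau 74.9 head 158.7 q [-0.06  0.34  2.22 -0.26  0.34  2.12] F [-0.3  0.4 -0.6]
[{"linear": [3.3, -0.8, 0.8], "delta_rot": [0.005, -0.001, 0.001], "grip": 30}, {"linear": [6.9, -0.7, -3.6], "delta_rot": [0.005, -0.001, 0.001], "grip": 30}, {"linear": [11.2, -0.7, -8.4], "delta_rot": [0.005, -0.001, 0.001], "grip": 30}, {"linear": [15.9, -0.7, -12.9], "delta_rot": [0.005, -0.001, 0.001], "grip": 30}, {"linear": [21.6, -0.7, -17.6], "delta_rot": [0.005, -0.001, 0.001], "grip": 30}, {"linear": [27.6, -0.6, -21.9], "delta_rot": [0.005, -0.001, 0.001], "grip": 30}, {"linear": [33.9, -0.6, -25.7], "delta_rot": [0.005, -0.001, 0.001], "grip": 30}, {"linear": [40.4, -0.6, -29.1], "delta_rot": [0.005, -0.001, 0.001], "grip": 30}]
```

View pics/wrist8.png

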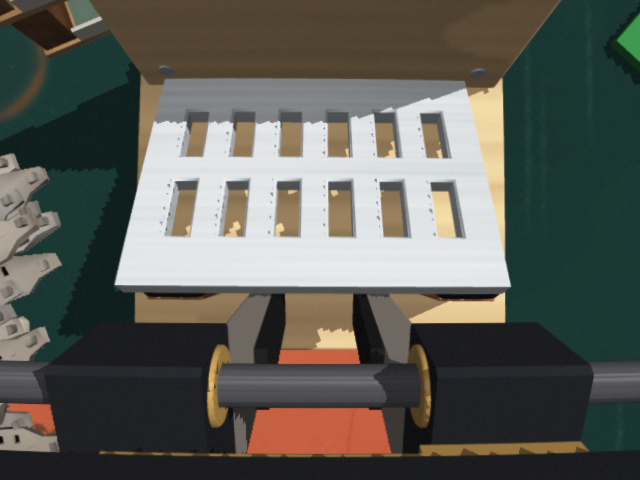

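View pics/s8.png

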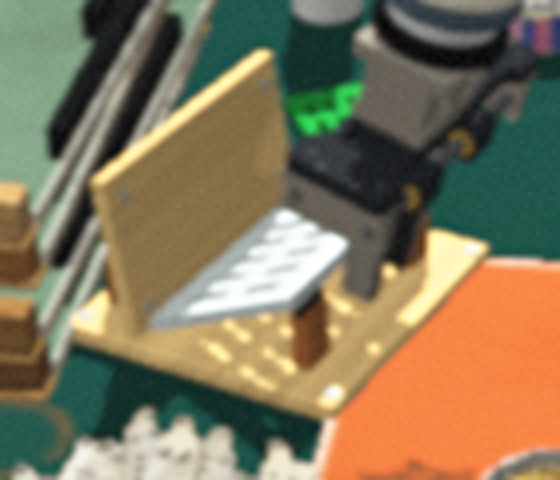

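The fingers sit in the gap just behind the near edge (row 290), with the rests showing at columns 180 and 465. The far edge is at the fence foot (row 80). I'll start tipping.

Call:
jog_arm --deltas '[{"linear":[2.5,-0.8,0.8],"delta_rot":[0,0,0],"grip":30},{"linear":[4,-0.8,0],"delta_rot":[0,0,0],"grip":30},{"linear":[6.9,-0.7,-3.6],"delta_rot":[0,0,0],"grip":30},{"linear":[11.2,-0.7,-8.4],"delta_rot":[0,0,0],"grip":30},{"linear":[15.9,-0.7,-12.9],"delta_rot":[0,0,0],"grip":30},{"linear":[21.6,-0.7,-17.6],"delta_rot":[0,0,0],"grip":30},{"linear":[21.6,-0.7,-17.6],"delta_rot":[0,0,0],"grip":30}]'

```text
clock: 9.1
eef_pos: [0.5152, -0.0627, 0.06]
orientation: [3.137, -0.265, -0.37]
contact_force: [-4.7, 1.1, 2.1]
gripper_width: 0.0298
```

```bash
python3 snap.py 9 wrist scene;  python3 - <<'E'
from lift import *
where()
import cv2
a=cv2.imread("pics/scene9.png")[190:310,220:360]; cv2.imwrite("pics/s9.png",cv2.resize(a,None,fx=4,fy=4,interpolation=cv2.INTER_CUBIC))
E
```

```text
{'clock': 9.2, 'q': [-0.0667, 0.3131, 2.1761, -0.2086, 0.4093, 2.056], 'eef_pos': [0.5145, -0.0625, 0.0592], 'orientation': [3.1369, -0.2639, -0.3699], 'contact_force': [-3.4203, 2.1163, 1.7676]}
t 9.2 stand xyz mm [-46.1   3.2  59.2] tau 74.9 head 158.7 q [-0.07  0.31  2.18 -0.21  0.41  2.06] F [-3.4 -0.7 -2.7]
```

View pics/wrist9.png

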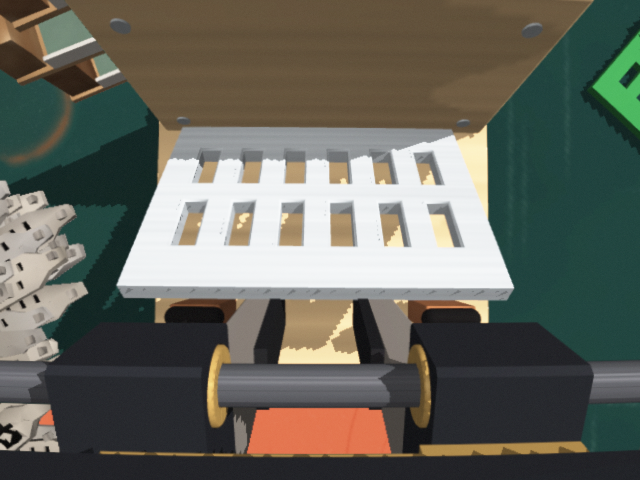

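View pics/s9.png

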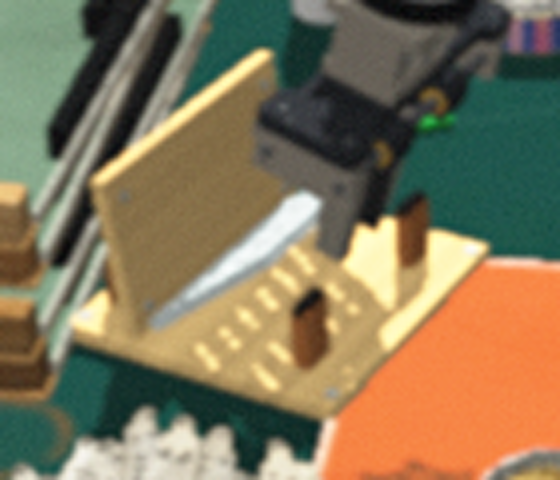

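The plate is rolling up off the rests. The far edge is still down at the fence foot (row 128) and the force is about 4 N. I'll carry on.

```bash
python3 - <<'E'
from lift import *
path([(tcp(t,75,22)[0],3,tcp(t,75,22)[1],75) for t in (40,43,46,49,52,55,58,61,64)],[1]*8,30)
E
```

```text
t 9.2 stand xyz mm [-46.1   3.2  59.2] tau 74.9 head 158.7 q [-0.07  0.31  2.18 -0.21  0.41  2.06] F [-3.4 -0.7 -2.7]
[{"linear": [4.1, 0.2, -3.0], "delta_rot": [0.004, -0.002, 0.001], "grip": 30}, {"linear": [8.8, 0.2, -6.0], "delta_rot": [0.004, -0.002, 0.001], "grip": 30}, {"linear": [13.6, 0.2, -8.7], "delta_rot": [0.004, -0.002, 0.001], "grip": 30}, {"linear": [18.5, 0.2, -11.2], "delta_rot": [0.004, -0.002, 0.001], "grip": 30}, {"linear": [23.6, 0.3, -13.3], "delta_rot": [0.004, -0.002, 0.001], "grip": 30}, {"linear": [28.8, 0.3, -15.2], "delta_rot": [0.004, -0.002, 0.001], "grip": 30}, {"linear": [34.1, 0.3, -16.8], "delta_rot": [0.004, -0.002, 0.001], "grip": 30}, {"linear": [39.5, 0.3, -18.1], "delta_rot": [0.004, -0.002, 0.001], "grip": 30}]
```

Call:
jog_arm --deltas '[{"linear":[4.1,0,-3.2],"delta_rot":[0,0,0],"grip":30},{"linear":[8.8,0,-6.2],"delta_rot":[0,0,0],"grip":30},{"linear":[13.6,0,-8.9],"delta_rot":[0,0,0],"grip":30},{"linear":[18.5,0,-11.4],"delta_rot":[0,0,0],"grip":30},{"linear":[23.6,0,-13.5],"delta_rot":[0,0,0],"grip":30},{"linear":[28.8,0,-15.4],"delta_rot":[0,0,0],"grip":30},{"linear":[34.1,0,-17],"delta_rot":[0,0,0],"grip":30},{"linear":[39.5,0,-18.3],"delta_rot":[0,0,0],"grip":30}]'

```text
clock: 10.0
eef_pos: [0.5465, -0.0747, 0.0874]
orientation: [3.137, -0.264, -0.37]
contact_force: [-1.4, 0.4, -0.7]
gripper_width: 0.0298
```

```bash
python3 snap.py 10 wrist scene;  python3 - <<'E'
from lift import *
path([(tcp(t,75,22)[0],3,tcp(t,75,22)[1],75) for t in (64,67,70,73,76,79,82,85,88)],[1]*8,30)
import cv2
a=cv2.imread("pics/scene10.png")[190:310,220:360]; cv2.imwrite("pics/s10.png",cv2.resize(a,None,fx=4,fy=4,interpolation=cv2.INTER_CUBIC))
E
```

```text
{'clock': 10.1, 'q': [-0.0884, 0.3006, 2.0933, -0.1617, 0.4989, 1.9852], 'eef_pos': [0.5471, -0.0748, 0.0876], 'orientation': [3.1373, -0.2655, -0.3699], 'contact_force': [-0.6044, -0.4402, 0.7752]}
t 10.1 stand xyz mm [-11.2   3.6  87.6] tau 74.8 head 158.7 q [-0.09  0.3   2.09 -0.16  0.5   1.99] F [-0.2  0.6 -0.9]
[{"linear": [3.9, 0.6, -0.8], "delta_rot": [0.004, -0.004, 0.001], "grip": 30}, {"linear": [9.4, 0.6, -1.5], "delta_rot": [0.004, -0.004, 0.001], "grip": 30}, {"linear": [15.0, 0.6, -1.9], "delta_rot": [0.004, -0.004, 0.001], "grip": 30}, {"linear": [20.2, 0.6, -1.9], "delta_rot": [0.004, -0.004, 0.001], "grip": 30}, {"linear": [24.7, 0.6, -1.8], "delta_rot": [0.004, -0.004, 0.001], "grip": 30}, {"linear": [29.1, 0.6, -1.3], "delta_rot": [0.004, -0.004, 0.001], "grip": 30}, {"linear": [33.6, 0.6, -0.7], "delta_rot": [0.004, -0.004, 0.001], "grip": 30}, {"linear": [38.0, 0.6, 0.2], "delta_rot": [0.004, -0.004, 0.001], "grip": 30}]
```

View pics/wrist10.png

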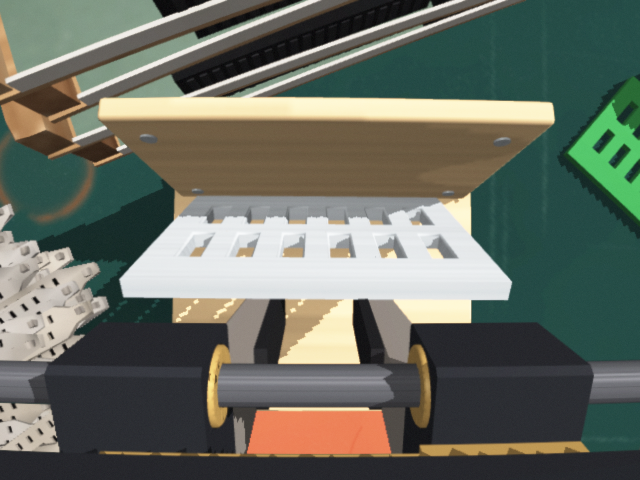

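View pics/s10.png

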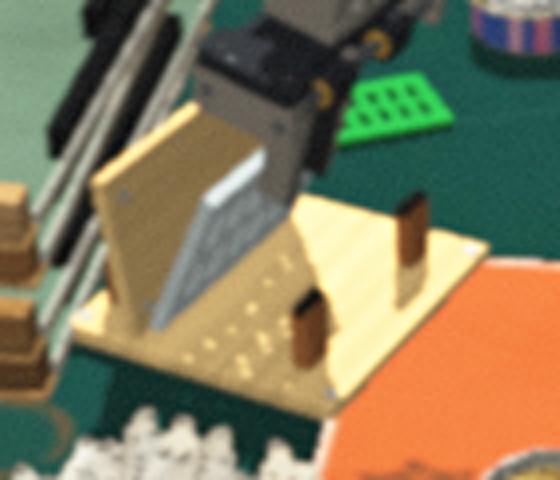

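It's tipped to about 64° with the far edge still at the fence foot and square. I'll continue.

Call:
jog_arm --deltas '[{"linear":[4,0.5,-0.8],"delta_rot":[0,0,0],"grip":30},{"linear":[9.4,0.5,-1.5],"delta_rot":[0,0,0],"grip":30},{"linear":[15,0.5,-1.9],"delta_rot":[0,0,0],"grip":30},{"linear":[20,0.5,-1.9],"delta_rot":[0,0,0],"grip":30},{"linear":[23,0.5,-1.8],"delta_rot":[0,0,0],"grip":30},{"linear":[26,0.5,-1.5],"delta_rot":[0,0,0],"grip":30},{"linear":[29,0.5,-1.3],"delta_rot":[0,0,0],"grip":30},{"linear":[32,0.5,-1],"delta_rot":[0,0,0],"grip":30}]'

```text
clock: 10.9
eef_pos: [0.5743, -0.0861, 0.0963]
orientation: [3.137, -0.264, -0.37]
contact_force: [-0.6, -0.2, -1.0]
gripper_width: 0.03
```

```bash
python3 snap.py 11 wrist scene;  python3 - <<'E'
from lift import *
path([(tcp(t,75,22)[0],3,tcp(t,75,22)[1],75) for t in (84,85.5,87,88.5,90,92,94,96,98)],[1]*8,30)
import cv2
a=cv2.imread("pics/scene11.png")[190:310,220:360]; cv2.imwrite("pics/s11.png",cv2.resize(a,None,fx=4,fy=4,interpolation=cv2.INTER_CUBIC))
E
```

```text
{'clock': 11.0, 'q': [-0.1065, 0.323, 2.0283, -0.1414, 0.5402, 1.9468], 'eef_pos': [0.5747, -0.0862, 0.0964], 'orientation': [3.1369, -0.2644, -0.3698], 'contact_force': [-0.2874, 0.0801, -0.1994]}
t 11.0 stand xyz mm [18.6  3.  96.4] tau 74.9 head 158.7 q [-0.11  0.32  2.03 -0.14  0.54  1.95] F [-0.3  0.   0.1]
[{"linear": [3.2, -0.0, 0.2], "delta_rot": [0.004, -0.003, 0.001], "grip": 30}, {"linear": [5.5, -0.0, 0.6], "delta_rot": [0.004, -0.003, 0.001], "grip": 30}, {"linear": [7.7, -0.0, 1.1], "delta_rot": [0.004, -0.003, 0.001], "grip": 30}, {"linear": [9.9, -0.0, 1.7], "delta_rot": [0.004, -0.003, 0.001], "grip": 30}, {"linear": [12.9, -0.0, 2.3], "delta_rot": [0.004, -0.003, 0.001], "grip": 30}, {"linear": [15.9, -0.0, 2.9], "delta_rot": [0.004, -0.003, 0.001], "grip": 30}, {"linear": [18.9, -0.0, 3.7], "delta_rot": [0.004, -0.003, 0.001], "grip": 30}, {"linear": [21.8, -0.0, 4.6], "delta_rot": [0.004, -0.003, 0.001], "grip": 30}]
```

View pics/wrist11.png

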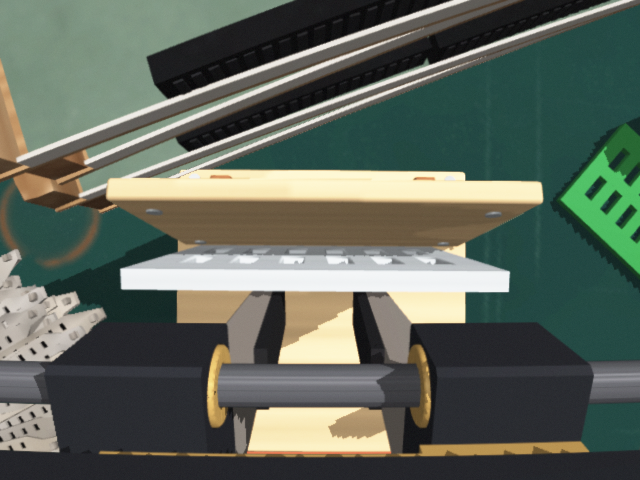

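View pics/s11.png

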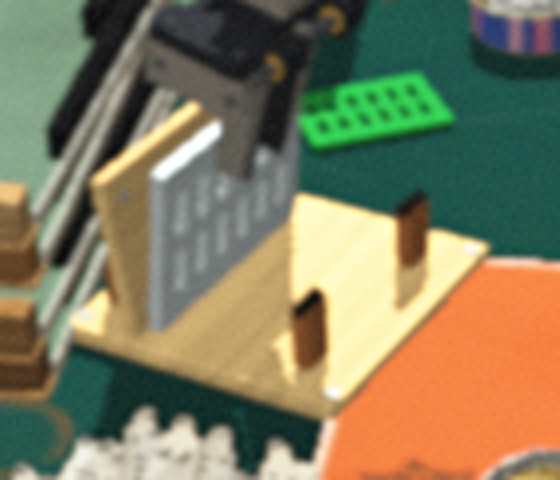

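The plate is near 83°. I'll bring it over gently to the fence.

Call:
jog_arm --deltas '[{"linear":[2,0,0],"delta_rot":[0,0,0],"grip":30},{"linear":[4,0,0.3],"delta_rot":[0,0,0],"grip":30},{"linear":[6,0,0.8],"delta_rot":[0,0,0],"grip":30},{"linear":[8,0,1.2],"delta_rot":[0,0,0],"grip":30},{"linear":[10.5,0,1.8],"delta_rot":[0,0,0],"grip":30},{"linear":[13,0,2.4],"delta_rot":[0,0,0],"grip":30},{"linear":[15.5,0,3],"delta_rot":[0,0,0],"grip":30},{"linear":[18,0,3.6],"delta_rot":[0,0,0],"grip":30}]'

```text
clock: 11.8
eef_pos: [0.5915, -0.0928, 0.0975]
orientation: [3.137, -0.264, -0.37]
contact_force: [0.3, 0.6, -0.3]
gripper_width: 0.03
```

```bash
python3 snap.py 12 wrist scene;  python3 - <<'E'
from lift import *
where()
import cv2
a=cv2.imread("pics/scene12.png")[190:310,220:360]; cv2.imwrite("pics/s12.png",cv2.resize(a,None,fx=4,fy=4,interpolation=cv2.INTER_CUBIC))
E
```

```text
{'clock': 11.9, 'q': [-0.116, 0.3441, 1.9909, -0.1333, 0.5556, 1.9296], 'eef_pos': [0.5917, -0.0928, 0.0976], 'orientation': [3.1369, -0.2642, -0.3697], 'contact_force': [0.0354, 0.3492, -0.1402]}
t 11.9 stand xyz mm [36.8  2.9 97.6] tau 74.9 head 158.7 q [-0.12  0.34  1.99 -0.13  0.56  1.93] F [-0.1 -0.3  0.1]
```

View pics/wrist12.png

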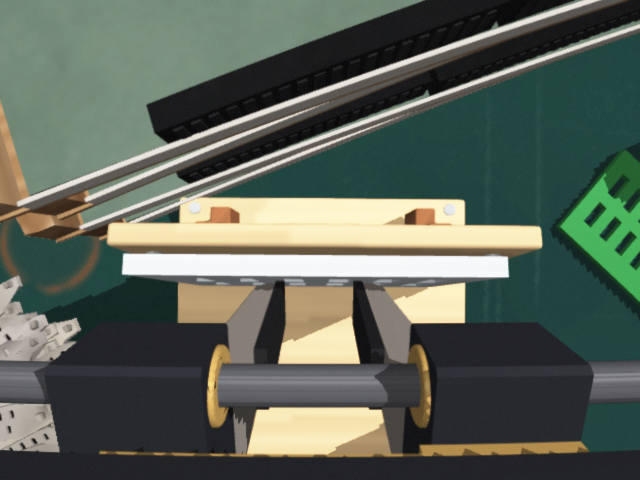

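View pics/s12.png

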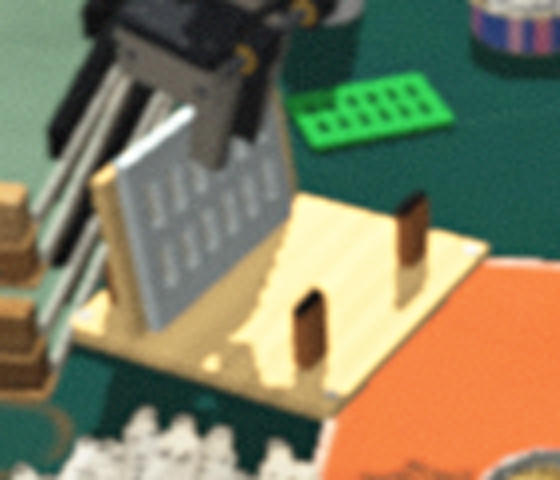

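The plate has come over onto the fence. I'll press a few mm further to confirm contact.

Call:
jog_arm --deltas '[{"linear":[1.5,0,0.4],"delta_rot":[0,0,0],"grip":30},{"linear":[3,0,0.8],"delta_rot":[0,0,0],"grip":30},{"linear":[4.5,0,1.2],"delta_rot":[0,0,0],"grip":30},{"linear":[6,0,1.6],"delta_rot":[0,0,0],"grip":30},{"linear":[6,0,1.6],"delta_rot":[0,0,0],"grip":30}]'

```text
clock: 12.4
eef_pos: [0.5961, -0.0947, 0.0971]
orientation: [3.136, -0.262, -0.37]
contact_force: [-4.8, 2.2, 3.6]
gripper_width: 0.0302
```

```bash
python3 -c "
from plan import *
where()"
```

```text
t 12.4 stand xyz mm [41.6  2.8 97.1] tau 75.0 head 158.7 q [-0.12  0.35  1.98 -0.13  0.56  1.92] F [-4.2 -0.2 -4.8]
```

Contact came at x = 41.6 mm against a predicted 40.9 for lying flat, at about 4–5 N. I'll withdraw and inspect.

Call:
jog_arm --deltas '[{"linear":[-5,0,0],"delta_rot":[0,0,0],"grip":30},{"linear":[-15,0,-5],"delta_rot":[0,0,0],"grip":30},{"linear":[-35,0,-20],"delta_rot":[0,0,0],"grip":30},{"linear":[-60,0,-40],"delta_rot":[0,0,0],"grip":30},{"linear":[-80,0,-60],"delta_rot":[0,0,0],"grip":30},{"linear":[-90,0,-70],"delta_rot":[0,0,0],"grip":30},{"linear":[-90,0,-70],"delta_rot":[0,0,0],"grip":30}]'

```text
clock: 13.1
eef_pos: [0.4986, -0.0562, 0.1427]
orientation: [3.137, -0.266, -0.369]
contact_force: [0.1, 0.3, 0.7]
gripper_width: 0.03
```

```bash
python3 snap.py 13 wrist scene side;  python3 - <<'E'
import cv2
a=cv2.imread("pics/scene13.png")[200:290,230:330]; cv2.imwrite("pics/s13.png",cv2.resize(a,None,fx=6,fy=6,interpolation=cv2.INTER_CUBIC))
a=cv2.imread("pics/side13.png")[190:290,230:330]; cv2.imwrite("pics/d13.png",cv2.resize(a,None,fx=6,fy=6,interpolation=cv2.INTER_CUBIC))
E
```

```text
{'clock': 13.25, 'q': [-0.0551, 0.1385, 2.1468, -0.1493, 0.6104, 1.9978], 'eef_pos': [0.5001, -0.0568, 0.1417], 'orientation': [3.1371, -0.2649, -0.3696], 'contact_force': [0.7665, -0.4027, -0.097]}
```

View pics/wrist13.png

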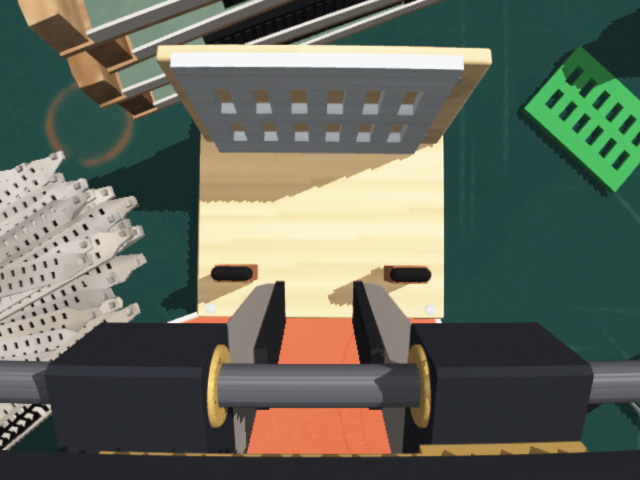

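View pics/s13.png

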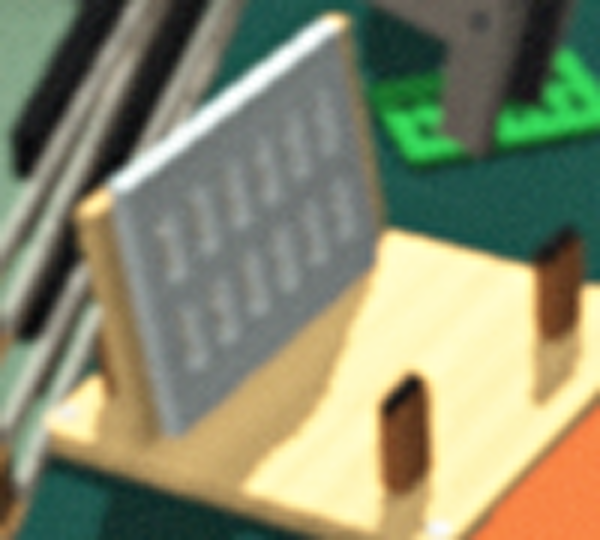

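View pics/d13.png

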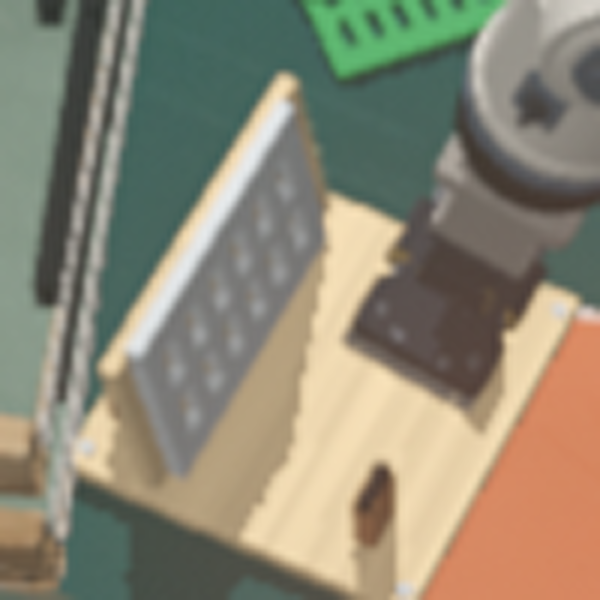

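```bash
python3 - <<'E'
import cv2
a=cv2.imread("pics/wrist13.png")[35:170,150:500]; cv2.imwrite("pics/w13.png",cv2.resize(a,None,fx=2.28,fy=2.28,interpolation=cv2.INTER_CUBIC))
from fit import *; from mv import *
W=load("wrist13")
# predicted underside corners for flat vs bottom out by 4mm, plate y centre yc
v=np.load('v3.npy')
def px(P): return np.round(proj(W,T(v[:3],np.array(P)/1000)),1).tolist()
F=46.2;a8=np.radians(8)
for off in(0,3,6):
    b=np.array([F-off-8*np.cos(a8),12+8*np.sin(a8)]);top=b+110*np.array([np.sin(a8),np.cos(a8)])
    print(off,px([(b[0],78,b[1]),(b[0],-72,b[1])]))
print('top',px([(top[0]+6,78,top[1]),(top[0]+6,-72,top[1])]),'foot',px([(F,90,12),(F,-90,12)]),'ftop',px([(F+14.3,90,114),(F+14.3,-90,114)]))
E
```

```text
0 [[223.0, 154.3], [416.7, 154.7]]
3 [[223.0, 158.1], [416.7, 158.5]]
6 [[222.9, 161.9], [416.8, 162.3]]
top [[174.8, 69.6], [467.4, 70.5]] foot [[208.1, 144.6], [439.1, 145.2]] ftop [[158.1, 64.4], [494.7, 65.6]]
```

View pics/w13.png

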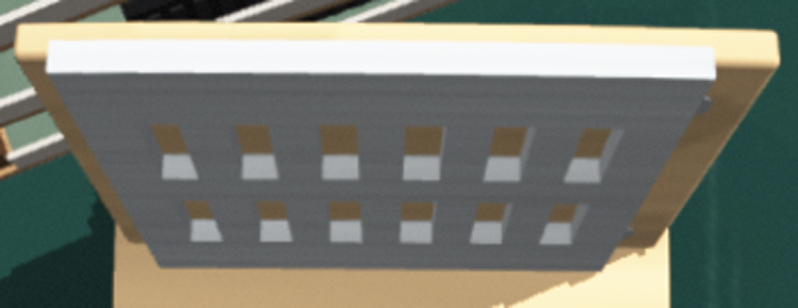

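```bash
python3 - <<'E'
import cv2,numpy as np
a=cv2.imread("pics/side0.png").astype(int);b=cv2.imread("pics/side13.png").astype(int)
for n,(x,y,w,h) in dict(brass=(325,303,38,36),pins=(315,133,38,38),bottle=(273,110,24,45),green=(275,172,45,32),fence=(243,200,30,70)).items():
    print(n,np.abs(a-b)[y:y+h,x:x+w].mean().round(2))
from station import finish_job,status
print(status.state()["contact_force"].round(2)); print(finish_job())
E
```

```text
brass 5.3
pins 54.7
bottle 1.47
green 10.78
fence 11.11
[ 0.77 -0.4  -0.1 ]
the job is handed in; nothing more can be done
None
```

View pics/side13.png

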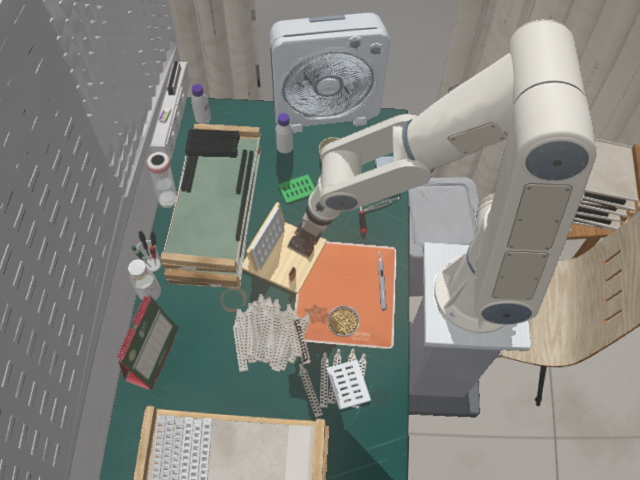

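The plate is left standing on its far edge, leaning back flat against the fence and square with it. I handed the job in at about 13.3 s. There is no verdict from the station, so this rests on my own checks.

**What I did:** I pushed the plate by its raised edge with the finger flanks until the far edge stopped against the fence, where the force rose to about 14 N with no further motion. I then tipped it up along its arc with the far edge down at the fence foot, pressed it lightly (about 6 N) and withdrew.

**Last checks:**
- **Fit:** The last wrist picture puts the plate's bottom edge within about 1 mm of the fence foot and parallel to it to a fraction of a pixel. The contact position on the final press matched lying flat to within 1 mm.
- **Robot:** It is clear of the plate and stand. The largest contact force I read was about 16 N.
- **Bystanders:** The brass tin and the glue bottle look unmoved. The pins tin is mostly hidden behind the arm in the last side picture, so that comparison was not valid. The tool never went near it and no contact force showed.

**What went wrong on the way:** My first attempt to tilt the tool ran into a wrist joint limit and drifted about 40 mm sideways. It showed no contact force, and I carried on with a steeper tilt. My image fit of the stand was also about 4 mm off along x, which I corrected from where the plate stopped against the fence.

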